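Change over the welding bench

TASK

Change the welding bench over for the next job: first hang every finished angle bracket by its hole on a peg of the rack, one to a peg, and then lay the square tube flat on the table, exactly midway between the jig's two blue blocks and in line with them. Set out whatever supplies there are around the red wire spool, each standing squarely on the table with a gap of about 3 cm to the spool, as seen from the robot: the yellow can directly left of it, the green can directly right, the blue can directly behind (the far side), and the orange tin directly in front (the robot's side) with its long side towards the spool. Leave the other things on the bench where they are, and put right anything that gets knocked out of place.

Things in the scene. Friction and masses are not known exactly. Their poses are not given: they have to be found in the camera images.
- rack: fixed rack at the back: grey foot plate, two 16 mm posts, and a green crossbar 16 mm deep and 24 mm tall (top 215 mm above the table, 306 mm long) along the rack's y. Three steel pegs stick out of its front to rack -x, roughly at the robot (yaw within 0.2 rad). Origin on the table midway between the posts, under the bar's centre
- jig: fixed welding jig: two blue stop blocks, each 50 (jig x) x 30 (jig y) x 45 mm tall, centred at jig y = +105 and -105 mm, so 180 mm clear between them; the table between is painted yellow (flat). Origin on the table at the midpoint between the blocks; jig y runs from block to block, roughly along world y (yaw within 0.15 rad)
- spool: fixed red welding-wire spool with copper wire, lying flat: 100 mm diameter, 45 mm tall; origin under its centre; its axes are parallel to the world's (x away from the robot, y to the robot's left)
- tube: loose aluminium-coloured square tube blank 100 (x) x 40 (y) x 40 mm (z), open at its x ends, about 0.25 kg; origin under its centre
- tin: loose orange electrode tin with a black lid rim, 100 (x) x 45 (y) x 40 mm (z), about 0.3 kg; origin under its centre
- can_yellow: loose yellow spray can with a white band and white nozzle cap, 50 mm diameter for the lower 90 mm, 105 mm tall in all, about 0.2 kg, upright; origin under its centre; may be absent
- can_green: loose green spray can with a white band and white nozzle cap, 50 mm diameter for the lower 90 mm, 105 mm tall in all, about 0.2 kg, upright; origin under its centre; may be absent
- can_blue: loose blue spray can with a white band and white nozzle cap, 50 mm diameter for the lower 90 mm, 105 mm tall in all, about 0.2 kg, upright; origin under its centre; may be absent
- bracket0: steel angle bracket standing on its foot, 0.28 kg, loose, may be absent. Foot 50 x 50 x 5 mm, origin under its centre; upright plate 50 mm wide (y), 5 thick, top 115 mm above the table, mid-plane at x = +22.5 mm. The foot points roughly to the robot (yaw within 0.4 rad). A 26 mm round hole through the plate along x, centred at x 22.5, y 0, 65 mm above the underside
- hole0 (a point): centre of the hole of bracket0, axes as the bracket's; absent with it
- bracket1: steel angle bracket standing on its foot, 0.28 kg, loose, may be absent. Foot 50 x 50 x 5 mm, origin under its centre; upright plate 50 mm wide (y), 5 thick, top 115 mm above the table, mid-plane at x = +22.5 mm. The foot points roughly to the robot (yaw within 0.4 rad). A 26 mm round hole through the plate along x, centred at x 22.5, y 0, 65 mm above the underside
- hole1 (a point): centre of the hole of bracket1, axes as the bracket's; absent with it
- bracket2: steel angle bracket standing on its foot, 0.28 kg, loose, may be absent. Foot 50 x 50 x 5 mm, origin under its centre; upright plate 50 mm wide (y), 5 thick, top 115 mm above the table, mid-plane at x = +22.5 mm. The foot points roughly to the robot (yaw within 0.4 rad). A 26 mm round hole through the plate along x, centred at x 22.5, y 0, 65 mm above the underside
- hole2 (a point): centre of the hole of bracket2, axes as the bracket's; absent with it
- peg0 (a point): midpoint of the axis of peg 0 (0 at rack y = -90 mm, 1 in the middle, 2 at +90 mm); axes as the rack's. Pegs are 10 mm thick with round ends, 60 mm long, pointing to rack -x and rising 12 degrees towards the tip: the tip is 29 mm further to -x and 6 mm higher than this point, the root at the bar 29 mm to +x and 6 mm lower
- peg1 (a point): midpoint of the axis of peg 1 (0 at rack y = -90 mm, 1 in the middle, 2 at +90 mm); axes as the rack's. Pegs are 10 mm thick with round ends, 60 mm long, pointing to rack -x and rising 12 degrees towards the tip: the tip is 29 mm further to -x and 6 mm higher than this point, the root at the bar 29 mm to +x and 6 mm lower
- peg2 (a point): midpoint of the axis of peg 2 (0 at rack y = -90 mm, 1 in the middle, 2 at +90 mm); axes as the rack's. Pegs are 10 mm thick with round ends, 60 mm long, pointing to rack -x and rising 12 degrees towards the tip: the tip is 29 mm further to -x and 6 mm higher than this point, the root at the bar 29 mm to +x and 6 mm lower
- disc: black grinding disc lying flat, 76 mm across, 12 mm thick, bystander; origin under its centre
- hammer: hammer lying on the table, bystander
- wrench: wrench lying on the table, bystander
- mug: blue mug, 90 mm tall, bystander
- jar: small jar, 90 mm tall, bystander
- offcut: square steel offcut 50 x 50 x 30 mm, bystander
Mind the look-alikes: they are no part of the job. Leave any purple or turquoise look-alike of the tube alone.

How it is judged (in metres and radians):
On the way, in this order (a step that is already met when the one before it is completed fails the run):
1. every bracket hangs by its hole on a peg of its own, let go (((x of hole0 in the frame of peg0 between -0.03 and 0.035 m and y of hole0 in the frame of peg0 between -0.014 and 0.014 m and z of hole0 in the frame of peg0 between -0.03 and 0.012 m) or (x of hole0 in the frame of peg1 between -0.03 and 0.035 m and y of hole0 in the frame of peg1 between -0.014 and 0.014 m and z of hole0 in the frame of peg1 between -0.03 and 0.012 m) or (x of hole0 in the frame of peg2 between -0.03 and 0.035 m and y of hole0 in the frame of peg2 between -0.014 and 0.014 m and z of hole0 in the frame of peg2 between -0.03 and 0.012 m)) and linear speed of each of bracket0, bracket1, bracket2 below 0.03 m/s and contact force between each of bracket0, bracket1, bracket2 and the fingers below 0.1 N and ((x of hole1 in the frame of peg0 between -0.03 and 0.035 m and y of hole1 in the frame of peg0 between -0.014 and 0.014 m and z of hole1 in the frame of peg0 between -0.03 and 0.012 m) or (x of hole1 in the frame of peg1 between -0.03 and 0.035 m and y of hole1 in the frame of peg1 between -0.014 and 0.014 m and z of hole1 in the frame of peg1 between -0.03 and 0.012 m) or (x of hole1 in the frame of peg2 between -0.03 and 0.035 m and y of hole1 in the frame of peg2 between -0.014 and 0.014 m and z of hole1 in the frame of peg2 between -0.03 and 0.012 m)) and ((x of hole2 in the frame of peg0 between -0.03 and 0.035 m and y of hole2 in the frame of peg0 between -0.014 and 0.014 m and z of hole2 in the frame of peg0 between -0.03 and 0.012 m) or (x of hole2 in the frame of peg1 between -0.03 and 0.035 m and y of hole2 in the frame of peg1 between -0.014 and 0.014 m and z of hole2 in the frame of peg1 between -0.03 and 0.012 m) or (x of hole2 in the frame of peg2 between -0.03 and 0.035 m and y of hole2 in the frame of peg2 between -0.014 and 0.014 m and z of hole2 in the frame of peg2 between -0.03 and 0.012 m)) and distance between hole0 and hole1 above 0.06 m and distance between each of hole0, hole1 and hole2 above 0.06 m), for 0.3 s.
2. then the tube lies midway between the jig's blocks, in line with them (x of tube in the frame of jig between -0.012 and 0.012 m and y of tube in the frame of jig between -0.012 and 0.012 m and angle between the x axis of tube and the y axis of jig, either way round below 0.12 rad and angle between tube's own x axis and vertical above 1.47 rad and linear speed of tube below 0.02 m/s and z of tube in the frame of jig between -0.005 and 0.045 m and contact force between tube and the fingers below 0.1 N), for 0.3 s.
At the end, for the whole second after the job is handed in: Brackets at rest on pegs, one to a peg; tube flat at the jig's middle within 12 mm each way and 0.12 rad; cans upright, centres within 18 mm each way of 105 mm left, right or behind the spool's; tin flat, within 18 mm of 102.5 mm in front and 0.2 rad of square (all of step 1 and x of tube in the frame of jig between -0.012 and 0.012 m and y of tube in the frame of jig between -0.012 and 0.012 m and angle between the x axis of tube and the y axis of jig, either way round below 0.12 rad and angle between tube's own x axis and vertical above 1.47 rad and linear speed of each of tube, can_yellow, can_green, can_blue, tin below 0.02 m/s and z of tube in the frame of jig between -0.005 and 0.045 m and x of can_yellow in the frame of spool between -0.018 and 0.018 m and y of can_yellow in the frame of spool between 0.087 and 0.123 m and angle between each of can_yellow, can_green, can_blue, tin's own z axis and vertical below 0.1 rad and height (world z) of each of can_yellow, can_green, can_blue, tin below 0.01 m and x of can_green in the frame of spool between -0.018 and 0.018 m and y of can_green in the frame of spool between -0.123 and -0.087 m and x of can_blue in the frame of spool between 0.087 and 0.123 m and y of can_blue in the frame of spool between -0.018 and 0.018 m and x of tin in the frame of spool between -0.1205 and -0.0845 m and y of tin in the frame of spool between -0.018 and 0.018 m and angle between the x axis of tin and the y axis of spool, either way round below 0.2 rad); the robot touches nothing.
It fails at once if a bystander (disc, hammer, wrench, mug, jar, offcut) is moved by more than 40 mm (distance of any of disc, hammer, wrench, mug, jar, offcut from where it was at the start of the episode above 0.04 m).
Of bracket0, bracket1, bracket2 only 2 to 3 are there at a start; the rules pass over those that are not, and their reading is None.
Of can_yellow, can_blue, can_green only 2 to 3 are there at a start; the rules pass over those that are not, and their reading is None.
At some moment in a run one of tube, tin may be knocked a few centimetres aside while the robot is not near it.
It also fails if it takes over 210 s, if anything falls off the work surface, if the arm or the gripper's body presses on something with over 40 N, if the wrist force passes 120 N, or if a joint passes its speed limit or range.

ROBOT

A 6-joint arm with a two-finger parallel gripper is mounted at the origin on the work surface. World frame = base frame: x ahead of the robot, y to its left, z up, the work surface at z = 0. Lengths are in mm, angles in rad, forces in N, time in s.
With the tool pointing down it reaches from about 300 to 1000 mm from the base axis. Payload 5.1 kg.
Tool frame: the origin (TCP) lies midway between the tips of the shut fingers; the grasp point (between the pads) lies 19 mm behind it (env.grip_point_offset is the z of the grasp point in the tool frame, in mm); z points along the fingers, y is the direction in which the jaws open and shut (so a half turn about z gives the same grasp; the last joint's range is limited). The gripper opens to 95 mm and grips with 3 to 60 N. Pads are 20 mm wide; open, the fingers measure 119 mm over their backs; the gripper's body (75 mm by 180 mm) begins 59 mm behind the grasp point.
Start: joints at [1.258, 0.124, 1.65, -0, 1.367, -0.083], TCP at [148.081, 632.895, 214.656] pointing down, gripper open.
Joint ranges: [-2.61, 2.61], [-1.02, 2.33], [0.03, 2.71], [-1.35, 4.49], [0.32, 2.68], [-2.91, 2.91]. Speed limits (rad/s): [2.57, 2.57, 3.14, 3.14, 3.14, 3.14].

INTERFACE

Orientations are given as a unit quaternion [w, x, y, z].
In Python, from workcell import status, viewer, finish_job, env gives the robot as it stands.
- The arm moves only by the tool drive_tool, never from a script. Its arguments are lists of equal length, an entry for each row: "slide": the shift along the tool's x, y, z in cm, a list of three; "delta_rot": the turn, a rotation vector about the tool's x, y, z in degrees, a list of three; "gripper": the opening, from 0 (shut) to 1 (fully open). In form: {"slide": [[tx, ty, tz], ...], "delta_rot": [[wx, wy, wz], ...], "gripper": [gripper, ...]}. A call has 1 to 10 rows; each row is the pose to reach, as a shift and turn from the pose commanded when the call began, along the tool's axes at that moment; what a row does not reach only later rows make up. A row lasts 1/10 s, in which the tool goes at most 50 mm and 8.59 degrees, less where a joint would pass 70% of its speed; a pose out of reach is approached as far as the arm can. A call with a gripper value outside its range is refused whole. The fingers move at their own pace and stop on an object; the grip force is fixed at half the most. Time passes only in rows, so rows that repeat a pose let the fingers close. It gives the time, the measured TCP pose, the force and the opening at its end, in the units of the state.
- status.read_state(): the state, without advancing time (a new reading comes with each control period).
- viewer.snapshot(name): name is "side" or "top"; returns the picture (384x512x3 uint8, blue, green, red); there is no depth.
- viewer.camera_model(name): a dict with "fx", "fy", "cx", "cy" (pixels), "dist" ([k1, k2, p1, p2, k3] as OpenCV has them; the pictures are not rectified), "R" (3x3) and "t" (3): a world point X has camera coordinates R X + t. Camera axes: x right, y down, z forward; pixel columns grow to the right and rows downward; lengths in mm; the calibration is good to about 2 mm. A picture is of the moment at which its call begins. camera_model takes no time and is no camera call.
- finish_job(): hands the job in, once; it reports no verdict.
The state is a dict: "clock": time; "joint_positions": joint angles; "joint_vel": joint speeds; "joint_torque": joint torques, N m; "tcp_pos": TCP position; "tool_rot": TCP orientation; "wrist_force": force on the tool from outside, world axes, zero at the start; "ft_torque": the same for the moment, N m; "opening": opening from 0.0 (shut) to 1.0 (fully open).
Only numpy, scipy, OpenCV 4.12 (cv2) and the standard library are available. Lean on these libraries where they do the work, as an engineer would, in place of code of your own. Each camera call takes 0.05 s, during which the arm holds its last target.

## Working session

There is one attempt and no reset: what is moved stays moved. The work goes in short steps, Python scripts to look and compute and a tool call to move; the robot and the scene stay as the last step left them, time stands still between calls to the robot, and variables do not carry over. Pictures are saved under pics/ and viewed, and the job is handed in when it is done.

Besides the shell and the picture viewer there is one more tool, called after "Request:" as name(argument=value, ...) on one line, values as JSON. drive_tool: Moves the arm, as the interface text tells. Its arguments: {"type":"object","properties":{"slide":{"type":"array"},"delta_rot":{"type":"array"},"gripper":{"type":"array"}},"required":["slide","delta_rot","gripper"]}

```bash
ls -la; mkdir -p pics
python3 - <<'E'
from workcell import status, viewer, env
import cv2, numpy as np
print(status.read_state())
for n in ("side","top"):
    im=viewer.snapshot(n); cv2.imwrite(f"pics/{n}0.png",im)
    m=viewer.camera_model(n); print(n,m)
    print("campos",-np.array(m["R"]).T@np.array(m["t"]))
print(env.grip_point_offset)
E
```

```text
total 12
drwxr-xr-x  3 agent agent 4096 Dec  6 22:12 .
drwxr-xr-x 23 root  root  4096 Dec  6 22:12 ..
drwxr-xr-x  2 agent agent 4096 Dec  6 22:12 pics
{'clock': 0.0, 'joint_positions': array([ 1.25840627e+00,  1.24503829e-01,  1.65165642e+00,  1.45429575e-06,
        1.36752668e+00, -8.26138126e-02]), 'joint_vel': array([-0.00114676, -0.00115927, -0.0007657 ,  0.00016914,  0.00054219,
       -0.00082181]), 'joint_torque': array([-1.49986561e-03, -4.17574739e+01, -3.59935391e+01,  7.74096628e-02,
        4.88919450e-02, -1.65657020e-04]), 'tcp_pos': array([147.8814136 , 632.29156302, 213.3982872 ]), 'tool_rot': array([-2.06168455e-04,  1.14635631e-01,  9.93407054e-01, -1.02664368e-03]), 'wrist_force': array([-0.13673347, -0.24645691, -1.09523713]), 'ft_torque': array([-0.02063905, -0.00519847,  0.0365784 ]), 'opening': 0.9987131420414384}
side {'fx': 416.2651918990211, 'fy': 416.2651918990211, 'cx': 254.6368826259428, 'cy': 187.98867574959118, 'dist': array([-0.08179055,  0.        ,  0.        ,  0.        ,  0.        ]), 'R': array([[ 0.92300487, -0.38457049,  0.01294398],
       [-0.25838846, -0.6443811 , -0.719728  ],
       [ 0.28512701,  0.66096788, -0.69413547]]), 't': array([-455.26665899,  217.60436657, 1538.08255902])}
campos [   37.89092731 -1051.48514724  1230.14658162]
top {'fx': 375.46468863845257, 'fy': 375.46468863845257, 'cx': 261.0367338349534, 'cy': 190.93026430097268, 'dist': array([-0.02229644,  0.        ,  0.        ,  0.        ,  0.        ]), 'R': array([[ 0.01018054, -0.99971977,  0.02137165],
       [-0.98445319, -0.01376844, -0.17510669],
       [ 0.17535188, -0.01925671, -0.98431748]]), 't': array([ -72.84829248,  508.56641852, 1520.67155654])}
campos [ 234.74885208  -36.54257904 1587.43386476]
-18.8
```

Run:
```python
import cv2
for n in ("side","top"):
    im=cv2.imread(f"pics/{n}0.png"); cv2.imwrite(f"pics/{n}0b.png",cv2.resize(im,(800,600),interpolation=cv2.INTER_CUBIC))
```

```text
(no output)
```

View pics/top0b.png

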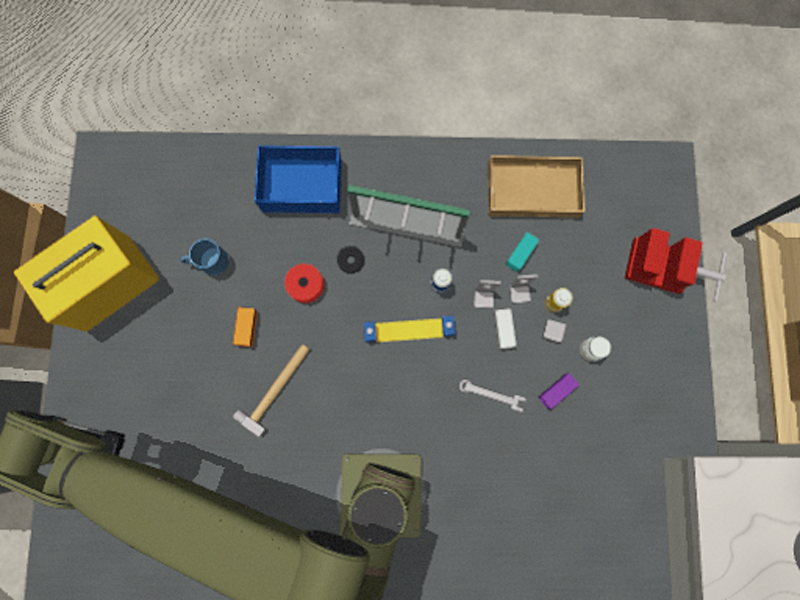

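View pics/side0b.png

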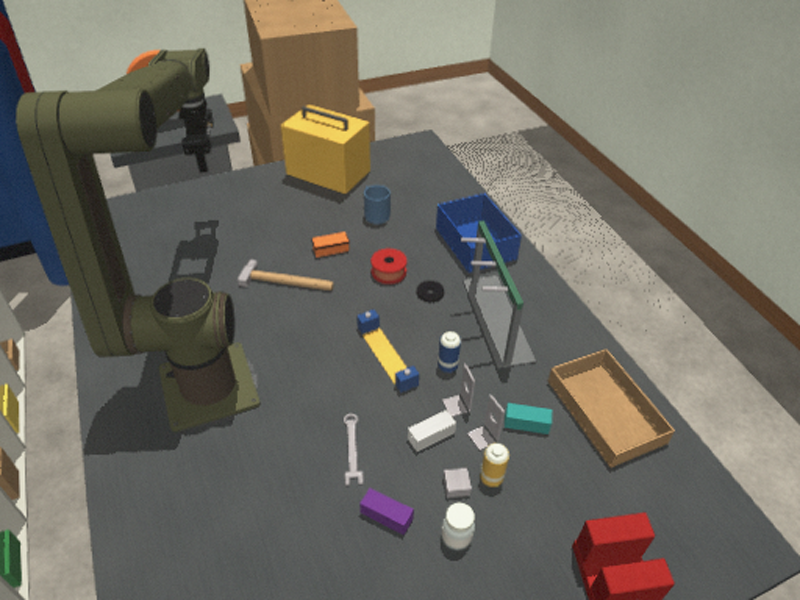

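The top view shows two bracket feet at about (485,295) and (522,292) in the 800-wide picture. The blue can is at (442,280), the yellow can at (560,300), and there is no green can. The tin is at (245,327) and the spool at (303,284). The jig's blue blocks are at (370,331) and (449,326).

Tube candidates:
- White/aluminium block at (505,328)
- Turquoise at (522,252)
- Purple at (560,391)
- Offcut at (555,331), which is square

By the description it is the aluminium one. I'll check the choice in close crops.

```bash
cat > h.py <<'E'
import cv2, numpy as np
from workcell import status, viewer, env
def cam(n):
    m=viewer.camera_model(n); K=np.array([[m["fx"],0,m["cx"]],[0,m["fy"],m["cy"]],[0,0,1.]])
    return K,np.array(m["dist"]),np.array(m["R"]),np.array(m["t"]).ravel()
def ray(n,uv):
    K,d,R,t=cam(n); p=cv2.undistortPoints(np.float64(uv).reshape(-1,1,2),K,d).reshape(-1,2)
    D=np.c_[p,np.ones(len(p))]@R; return -R.T@t,D/np.linalg.norm(D,axis=1,keepdims=True)
def plane(n,uv,z):
    c,D=ray(n,uv); return c+D*((z-c[2])/D[:,2])[:,None]
def two(uvt,uvs):
    c1,d1=ray("top",uvt);c2,d2=ray("side",uvs);out=[]
    for a,b in zip(d1,d2):
        s=np.linalg.lstsq(np.c_[a,-b],c2-c1,rcond=None)[0]; p=c1+s[0]*a;q=c2+s[1]*b
        out.append(np.r_[(p+q)/2,np.linalg.norm(p-q)])
    return np.array(out)
def proj(n,X):
    K,d,R,t=cam(n); return cv2.projectPoints(np.float64(X).reshape(-1,1,3),cv2.Rodrigues(R)[0],t,K,d)[0].reshape(-1,2)
def crop(im,x0,y0,x1,y1,f,name):
    cv2.imwrite(f"pics/{name}.png",cv2.resize(im[y0:y1,x0:x1],None,fx=f,fy=f,interpolation=cv2.INTER_CUBIC))
E
python3 - <<'E'
from h import *
im=cv2.imread("pics/top0.png"); crop(im,215,110,375,230,5,"ctop")
im=cv2.imread("pics/side0.png"); crop(im,260,130,370,290,3.7,"cside")
E
```

```text
(no output)
```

View pics/ctop.png

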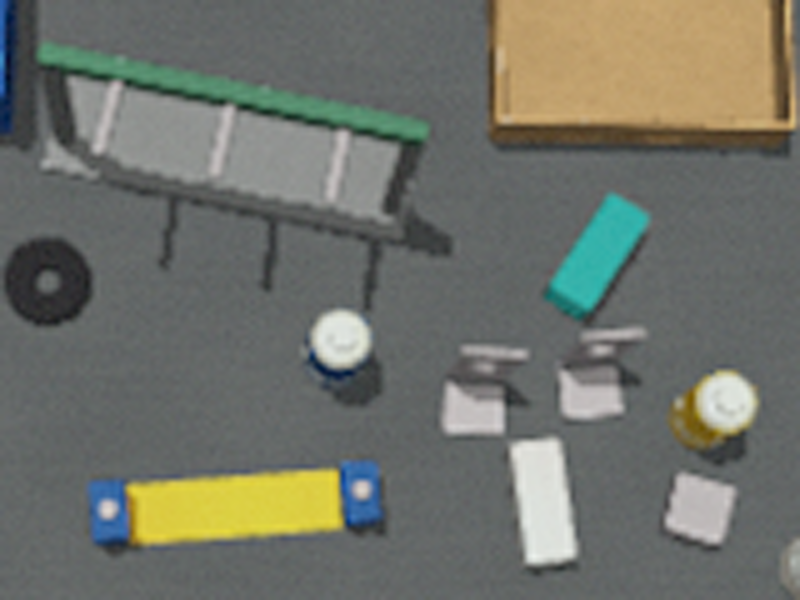

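View pics/cside.png

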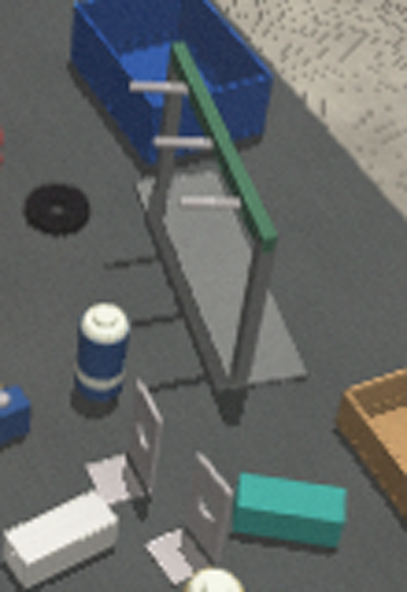

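Run:
```python
from h import *
np.set_printoptions(precision=1,suppress=True)
T=cv2.imread("pics/top0.png");S=cv2.imread("pics/side0.png")
def blobs(im,lo,hi,mn=15):
    m=cv2.inRange(cv2.cvtColor(im,cv2.COLOR_BGR2HSV),lo,hi)
    n,l,st,c=cv2.connectedComponentsWithStats(m)
    out=[]
    for i in range(1,n):
        if st[i,4]>=mn:
            cs,_=cv2.findContours((l==i).astype(np.uint8),cv2.RETR_EXTERNAL,cv2.CHAIN_APPROX_NONE)
            out.append((st[i,4],c[i],cv2.minAreaRect(cs[0])))
    return out
R=dict(green=((60,80,50),(80,255,200)),yellow=((26,120,120),(34,255,255)),blue=((105,130,60),(120,255,255)),orange=((8,180,120),(16,255,255)),red=((0,180,80),(4,255,255)))
for n,im in (("top",T),("side",S)):
  for k,v in R.items():
    for b in blobs(im,*v): print(n,k,b[0],b[1],np.round(cv2.boxPoints(b[2]),1).tolist())
tips_t=np.array([[98,152],[215,177],[333,200]])/5+[215,110]
tips_s=np.array([[132,86],[155,141],[182,202]])/3.7+[260,130]
print("tips (y: left..right)",two(tips_t,tips_s))
roots_t=np.array([[118,83],[230,105],[345,130]])/5+[215,110]
print("roots at z~197",plane("top",roots_t,197))
# bar front top edge
print("bar",plane("top",np.array([[38,60],[430,138],[42,45],[430,122]])/5+[215,110],215))
```

```text
top green 347 [261.2 128.3] [[222.1999969482422, 123.0], [223.1999969482422, 118.19999694824219], [299.70001220703125, 133.8000030517578], [298.70001220703125, 138.60000610351562]]
top yellow 1847 [ 45.2 171.5] [[8.300000190734863, 173.89999389648438], [60.5, 137.89999389648438], [81.69999694824219, 168.8000030517578], [29.5, 204.6999969482422]]
top yellow 105 [ 44.6 170.2] [[27.0, 180.60000610351562], [59.900001525878906, 157.39999389648438], [61.599998474121094, 159.89999389648438], [28.799999237060547, 183.10000610351562]]
top yellow 496 [262.1 210.8] [[240.0, 206.5], [282.20001220703125, 203.1999969482422], [283.20001220703125, 215.3000030517578], [240.89999389648438, 218.5]]
top blue 2235 [190.3 114.4] [[162.6999969482422, 134.89999389648438], [163.60000610351562, 92.80000305175781], [217.6999969482422, 93.9000015258789], [216.89999389648438, 136.0]]
top blue 72 [286.6 208.4] [[283.0, 202.0], [290.0, 202.0], [290.0, 214.0], [283.0, 214.0]]
top blue 69 [236.2 212. ] [[233.0, 206.0], [239.0, 206.0], [239.0, 218.0], [233.0, 218.0]]
top red 1217 [424.9 166.6] [[398.5, 177.3000030517
[... 1180 characters left out ...]
1220703125, 239.89999389648438], [255.3000030517578, 244.5]]
side red 27 [ 0.9 17.1] [[0.0, 24.0], [0.0, 9.0], [3.0, 9.0], [3.0, 24.0]]
side red 220 [248.5 166.7] [[238.0, 160.0], [259.0, 160.0], [259.0, 173.0], [238.0, 173.0]]
side red 2174 [400.  357.5] [[368.70001220703125, 333.6000061035156], [424.70001220703125, 327.0], [431.20001220703125, 381.8999938964844], [375.1000061035156, 388.5]]
tips (y: left..right) [[ 676.3   38.7  211.     4.3]
 [ 657.1  -50.7  213.6    4.1]
 [ 640.1 -140.4  214.4    3.7]]
roots at z~197 [[ 734.6   25.9  197. ]
 [ 718.3  -61.2  197. ]
 [ 699.6 -150.4  197. ]]
bar [[ 745.6   86.7  215. ]
 [ 688.4 -214.   215. ]
 [ 757.8   84.   215. ]
 [ 701.2 -214.1  215. ]]
```

Run:
```python
from h import *
im=cv2.imread("pics/top0.png"); crop(im,300,170,350,205,16,"cbr")
im=cv2.imread("pics/side0.png"); crop(im,280,225,335,290,9,"cbrs")
```

```text
(no output)
```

View pics/cbr.png

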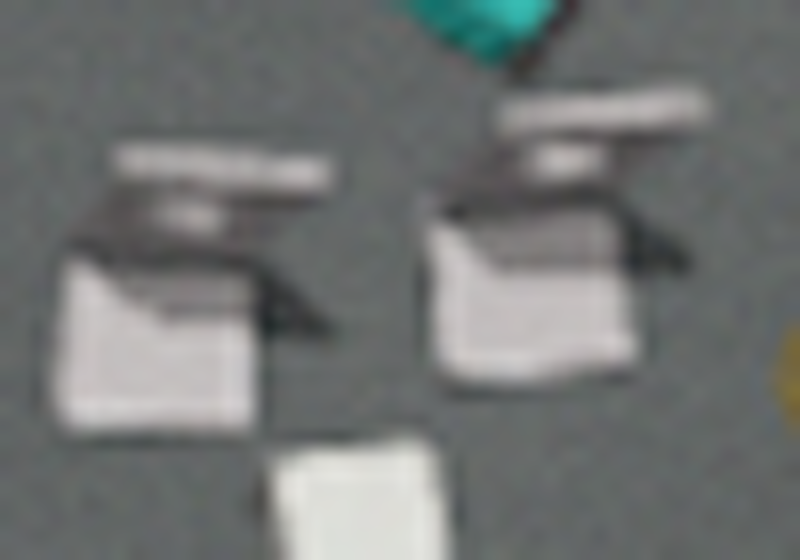

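View pics/cbrs.png

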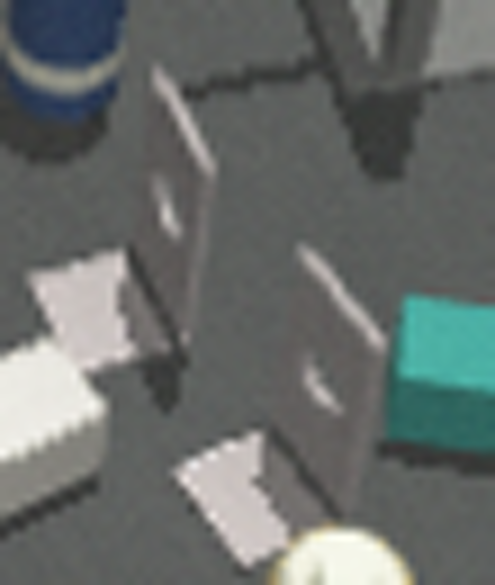

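```bash
cat >> h.py <<'E'
def c2(p,x0,y0,f): return (np.array(p,float)+.5)/f-.5+[x0,y0]
E
python3 - <<'E'
from h import *
np.set_printoptions(precision=1,suppress=True)
for nm,tp,ft in (("A",[[112,158],[332,175]],[[58,428],[255,430]]),("B",[[497,112],[712,105]],[[440,372],[637,358]])):
    p=plane("top",c2(tp,300,170,16),115); q=plane("top",c2(ft,300,170,16),5)
    for s in (p,q):
        d=s[0]-s[1]; print(nm,s[:,:2].tolist(),"mid",s.mean(0)[:2],"len",np.hypot(*d[:2]),"yaw",np.arctan2(-d[0],d[1]))
s=two(c2([[112,158],[332,175],[497,112],[712,105]],300,170,16), c2([[155,70],[212,170],[302,247],[385,345]],280,225,9)); print(s)
# expected plate-mid to front foot edge 47.5
E
```

```text
A [[546.6417728929684, -247.69282247863893], [543.1025892836922, -303.11617782228217]] mid [ 544.9 -275.4] len 55.53624166405139 yaw -0.06377067372088255
A [[495.90125106143154, -248.14113728464818], [496.0778044204719, -301.0793190132079]] mid [ 496.  -274.6] len 52.93847613800952 yaw 0.0033350730737427307
B [[559.9299192570318, -345.17461636017777], [562.5657297239349, -399.7749448497368]] mid [ 561.2 -372.5] len 54.66391284920235 yaw 0.04823717852365604
B [[512.5407286208732, -351.22328034678395], [517.1004886661183, -404.5791531136792]] mid [ 514.8 -377.9] len 53.550355464621575 yaw 0.0852522460496554
[[ 547.5 -248.1  112.5    0.6]
 [ 543.4 -303.   116.4    1.1]
 [ 560.3 -345.7  112.4    0.3]
 [ 563.3 -399.6  117.6    2.6]]
```

Close crops confirm the aluminium block at ctop (543,502) as the tube. There are two brackets, with plate mids at A (545,-275) and B (561,-373). Now a helper to work out move numbers.

```bash
cat > go.py <<'E'
import sys,numpy as np
from scipy.spatial.transform import Rotation as Ro
from workcell import status
np.set_printoptions(precision=2,suppress=True)
s=status.read_state(); q=s["tool_rot"]; R=Ro.from_quat([q[1],q[2],q[3],q[0]]); p=s["tcp_pos"]
M=R.as_matrix(); th=np.degrees(np.arctan2(M[1,1],M[0,1]))
print("t",round(s["clock"],2),"p",p,"theta",round(th,2),"open",round(s["opening"],3),"F",s["wrist_force"],"j",s["joint_positions"])
if len(sys.argv)>4:
    x,y,z,t=map(float,sys.argv[1:5]); a=np.radians(t)
    Y=np.array([np.cos(a),np.sin(a),0]);Z=np.array([0,0,-1.]);X=np.cross(Y,Z)
    T=Ro.from_matrix(np.c_[X,Y,Z])
    print("slide",M.T@(np.array([x,y,z])-p)/10,"rot",np.degrees((R.inv()*T).as_rotvec()))
E
python3 go.py 545 -275 190 -1.7
```

```text
t 0.1 p [147.91 632.35 213.52] theta 76.84 open 1.0 F [-0.24 -0.39  0.3 ] j [ 1.26  0.12  1.65  0.    1.37 -0.08]
slide [-59.33 -79.3    2.49] rot [-0.1   0.07 78.54]
```

Request:
drive_tool(slide=[[-59.3,-79.3,0],[-59.3,-79.3,0],[-59.3,-79.3,0],[-59.3,-79.3,0],[-59.3,-79.3,0],[-59.3,-79.3,0],[-59.3,-79.3,0],[-59.3,-79.3,0],[-59.3,-79.3,0],[-59.3,-79.3,0]], delta_rot=[[0,0,78.5],[0,0,78.5],[0,0,78.5],[0,0,78.5],[0,0,78.5],[0,0,78.5],[0,0,78.5],[0,0,78.5],[0,0,78.5],[0,0,78.5]], gripper=[0.5,0.5,0.5,0.5,0.5,0.5,0.5,0.5,0.5,0.5])

```text
clock: 1.1
tcp_pos: [348.5, 172.9, 214.4]
tool_rot: [0.0, 0.718, 0.696, 0.0]
wrist_force: [-0.4, 0.4, 0.0]
opening: 0.499
```

```bash
python3 go.py 545 -275 190 -1.7
```

```text
t 1.1 p [348.48 172.91 214.44] theta -1.8 open 0.499 F [-0.44  0.4   0.01] j [ 0.32 -0.51  2.19 -0.    1.46  0.35]
slide [-44.15  21.05   2.45] rot [ 0.03 -0.01 -0.1 ]
```

Request:
drive_tool(slide=[[-44.15,21.05,2.4],[-44.15,21.05,2.4],[-44.15,21.05,2.4],[-44.15,21.05,2.4],[-44.15,21.05,2.4],[-44.15,21.05,2.4],[-44.15,21.05,2.4],[-44.15,21.05,2.4],[-44.15,21.05,2.4],[-44.15,21.05,2.4]], delta_rot=[[0,0,0],[0,0,0],[0,0,0],[0,0,0],[0,0,0],[0,0,0],[0,0,0],[0,0,0],[0,0,0],[0,0,0]], gripper=[0.5,0.5,0.5,0.5,0.5,0.5,0.5,0.5,0.5,0.5])

```text
clock: 2.1
tcp_pos: [546.2, -275.2, 189.7]
tool_rot: [-0.0, 0.718, 0.696, -0.0]
wrist_force: [-0.5, 0.3, 0.4]
opening: 0.499
```

```bash
python3 go.py 545 -275 87 -1.7
python3 - <<'E'
from h import *
crop(viewer.snapshot("side"),230,150,390,290,4.2,"s1")
crop(viewer.snapshot("top"),260,130,400,235,5,"t1")
E
```

```text
t 2.1 p [ 546.23 -275.19  189.66] theta -1.75 open 0.499 F [-0.5   0.29  0.45] j [-0.55  0.06  1.76 -0.    1.32 -0.52]
slide [ 0.01 -0.11 10.27] rot [-0.05 -0.02 -0.05]
```

View pics/s1.png

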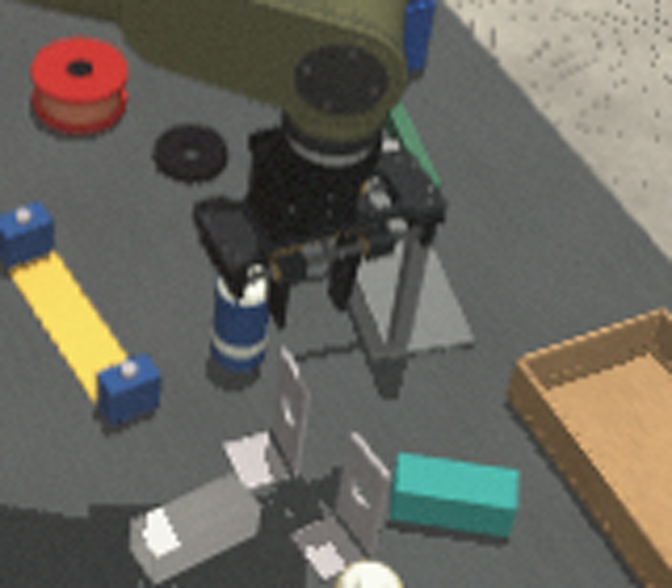

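View pics/t1.png

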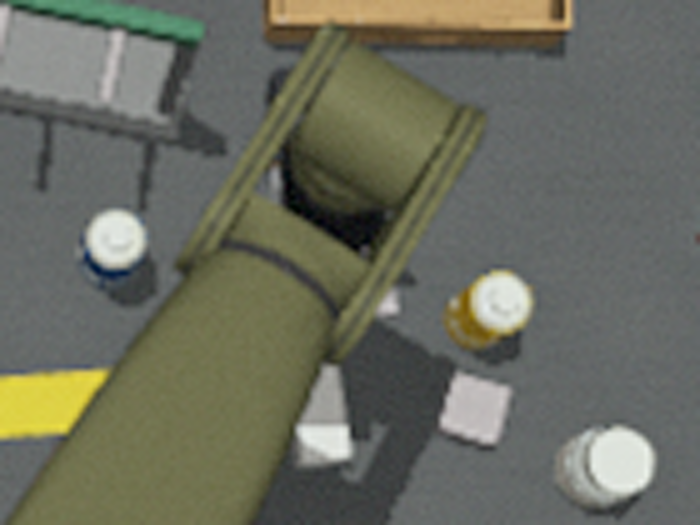

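The side view shows the open fingers straight above bracket A's plate, its top at (290,350), with the jaws along the plate normal. I'll descend and close.

Request:
drive_tool(slide=[[0,-0.1,3.4],[0,-0.1,6.8],[0,-0.1,10.2],[0,-0.1,10.2],[0,-0.1,10.2],[0,-0.1,10.2],[0,-0.1,10.2],[0,-0.1,10.2],[0,-0.1,10.2],[0,-0.1,10.2]], delta_rot=[[0,0,0],[0,0,0],[0,0,0],[0,0,0],[0,0,0],[0,0,0],[0,0,0],[0,0,0],[0,0,0],[0,0,0]], gripper=[0.5,0.5,0.5,0.5,0,0,0,0,0,0])

```text
clock: 3.2
tcp_pos: [545.2, -272.7, 89.2]
tool_rot: [0.0, 0.717, 0.697, 0.0]
wrist_force: [-0.5, 0.3, 3.8]
opening: 0.052
```

```bash
python3 go.py 545 -275 300 -1.7
python3 - <<'E'
from h import *
crop(viewer.snapshot("side"),260,180,370,290,6,"s2")
E
```

```text
t 3.2 p [ 545.2  -272.74   89.22] theta -1.67 open 0.052 F [-0.51  0.29  3.82] j [-0.55  0.14  1.85 -0.    1.15 -0.52]
slide [ -0.23  -0.   -21.08] rot [0.03 0.02 0.03]
```

View pics/s2.png

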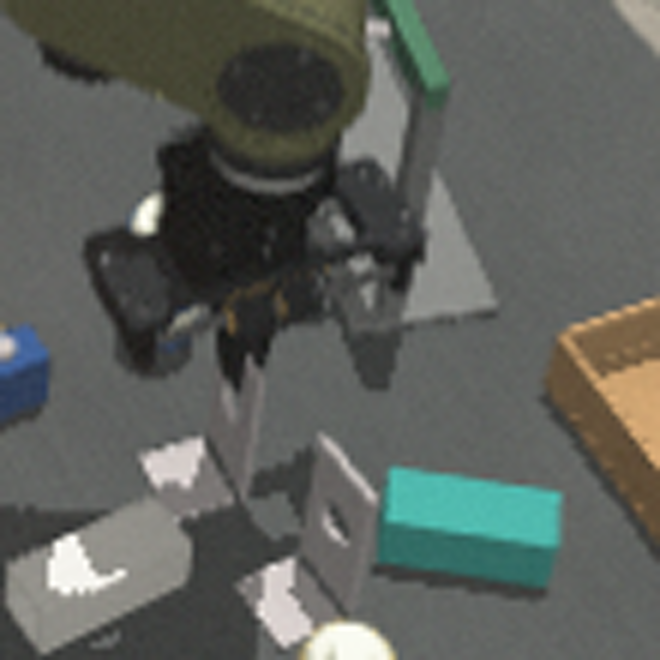

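Bracket A is gripped, with opening 0.052 (about 5 mm). I'll lift it, then move in front of the middle peg.

Request:
drive_tool(slide=[[0,0,-5],[0,0,-10],[0,0,-15],[0,0,-15],[0,0,-15]], delta_rot=[[0,0,0],[0,0,0],[0,0,0],[0,0,0],[0,0,0]], gripper=[0,0,0,0,0])

```text
clock: 3.75
tcp_pos: [545.4, -272.9, 239.8]
tool_rot: [0.001, 0.717, 0.697, 0.0]
wrist_force: [-0.7, -0.0, -3.7]
opening: 0.05
```

```bash
python3 go.py 608 -38.7 238 -11
```

```text
t 3.75 p [ 545.39 -272.86  239.83] theta -1.67 open 0.05 F [-0.68 -0.03 -3.7 ] j [-0.55  0.02  1.72  0.    1.4  -0.52]
slide [23.59  5.58  0.17] rot [0.12 0.06 9.33]
```

Request:
drive_tool(slide=[[23.6,5.6,0.2],[23.6,5.6,0.2],[23.6,5.6,0.2],[23.6,5.6,0.2],[23.6,5.6,0.2],[23.6,5.6,0.2],[23.6,5.6,0.2],[23.6,5.6,0.2]], delta_rot=[[0,0,9.3],[0,0,9.3],[0,0,9.3],[0,0,9.3],[0,0,9.3],[0,0,9.3],[0,0,9.3],[0,0,9.3]], gripper=[0,0,0,0,0,0,0,0])

```text
clock: 4.55
tcp_pos: [606.8, -39.1, 234.3]
tool_rot: [-0.001, 0.772, 0.636, -0.001]
wrist_force: [0.5, 0.2, -2.9]
opening: 0.049
```

```bash
python3 go.py 608 -38.7 238 -11
python3 - <<'E'
from h import *
crop(viewer.snapshot("side"),250,110,360,220,6,"s3")
crop(viewer.snapshot("top"),210,100,310,175,8,"t3")
E
```

```text
t 4.55 p [606.75 -39.07 234.33] theta -11.01 open 0.049 F [ 0.5   0.19 -2.91] j [-0.15  0.02  1.72 -0.    1.4   0.04]
slide [ 0.06  0.11 -0.37] rot [-0.21  0.04 -0.01]
```

View pics/s3.png

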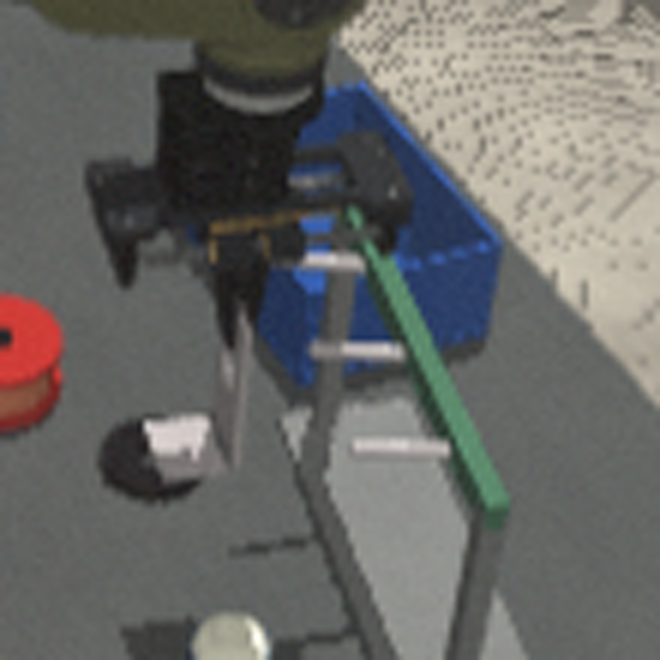

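View pics/t3.png

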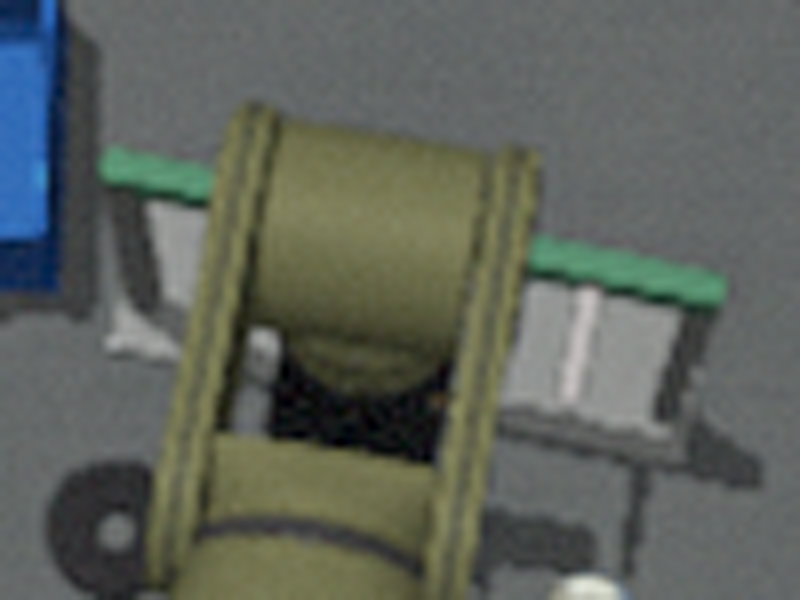

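Run:
```python
from h import *
import subprocess
s=status.read_state(); p=s["tcp_pos"]; print(p,s["wrist_force"])
im=viewer.snapshot("side"); crop(im,270,140,320,200,12,"s3b")
h=p+np.array([-.44,-2.26,-24.2]); n=np.array([.981,-.192,0]); yv=np.array([.192,.981,0])
f=lambda u,x0,y0,k:(u-[x0,y0]+.5)*k-.5
for nm,X in (("hole",h),("holebot",h+[0,0,-13]),("botR",h-25*yv+[0,0,-65]),("botL",h+25*yv+[0,0,-65]),("tip1",np.array([657.1,-50.7,213.6]))):
    print(nm,f(proj("side",X)[0],270,140,12))
```

```text
[607.19487837 -39.66554814 235.50381993] [ 0.09559887 -0.66938757 -2.66127333]
hole [222.74128992 372.68869916]
holebot [219.87229139 404.11466857]
botR [228.99719458 580.04499102]
botL [188.83353373 473.6645372 ]
tip1 [381.90104744 344.63206434]
```

View pics/s3b.png

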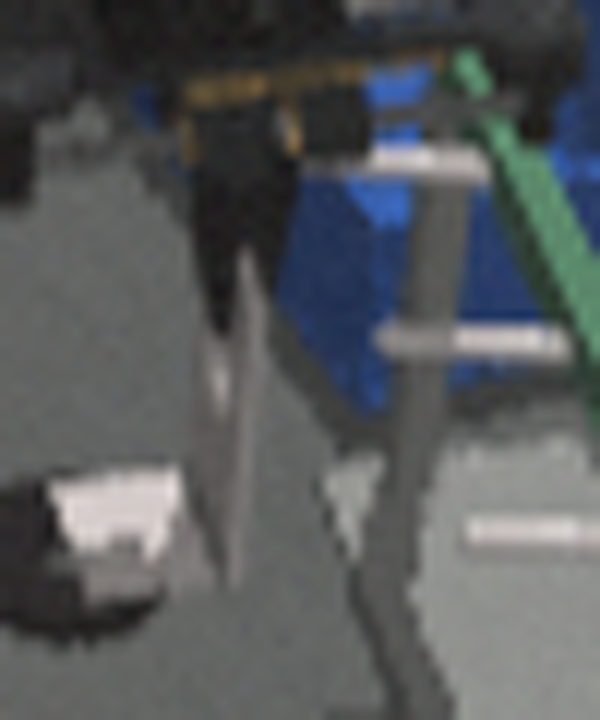

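Side crop: the hole is at about (218,375), against a predicted (223,373), and the peg tip is at (381,340). Both agree with the model, so I'll insert along the peg.

Request:
drive_tool(slide=[[0.1,2,-0.2],[0.1,4,-0.2],[0.1,5,-0.2],[0.1,6,0],[0.1,7,0.2],[0.1,8,0.4],[0.1,8,0.4],[0.1,8,0.4]], delta_rot=[[0,0,0],[0,0,0],[0,0,0],[0,0,0],[0,0,0],[0,0,0],[0,0,0],[0,0,0]], gripper=[0,0,0,0,0,0,0,0])

```text
clock: 5.5
tcp_pos: [686.4, -52.5, 232.3]
tool_rot: [-0.0, 0.771, 0.636, -0.0]
wrist_force: [-0.2, 0.2, -2.4]
opening: 0.05
```

```bash
python3 go.py
python3 - <<'E'
from h import *
crop(viewer.snapshot("side"),270,130,330,200,10,"s4")
E
```

```text
t 5.5 p [686.4  -52.51 232.25] theta -10.96 open 0.05 F [-0.15  0.2  -2.45] j [-0.15  0.2   1.54  0.    1.41  0.04]
```

View pics/s4.png

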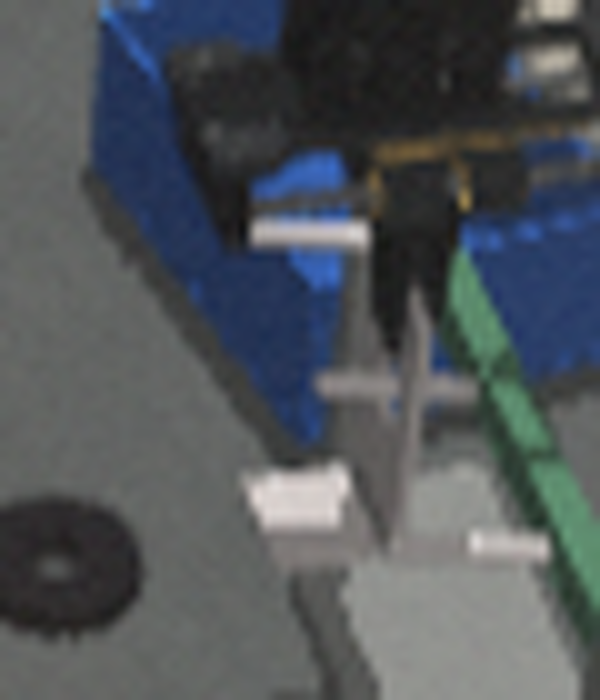

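The peg at (320–480,385) passes through the hole, with no contact force. I'll lower until it rests, release gently and go up.

Request:
drive_tool(slide=[[0,0,0.4],[0,0,0.7],[0,0,0.7],[0,0,0.7],[0,0,0.7],[0,0,0.7],[0,0,0.7]], delta_rot=[[0,0,0],[0,0,0],[0,0,0],[0,0,0],[0,0,0],[0,0,0],[0,0,0]], gripper=[0,0,0,0.08,0.15,0.25,0.3])

```text
clock: 6.25
tcp_pos: [686.9, -52.6, 226.5]
tool_rot: [0.0, 0.771, 0.636, 0.0]
wrist_force: [0.2, -0.1, -0.2]
opening: 0.262
```

Request:
drive_tool(slide=[[0,0,-3],[0,0,-7],[0,0,-10],[0,0,-10]], delta_rot=[[0,0,0],[0,0,0],[0,0,0],[0,0,0]], gripper=[0.3,0.3,0.4,0.5])

```text
clock: 6.65
tcp_pos: [688.8, -52.9, 333.3]
tool_rot: [0.004, 0.771, 0.636, 0.004]
wrist_force: [0.1, -0.8, 0.3]
opening: 0.416
```

```bash
python3 go.py 561.3 -373 195 4.6
python3 - <<'E'
from h import *
crop(viewer.snapshot("side"),270,130,330,200,10,"s5")
E
```

```text
t 6.65 p [688.77 -52.85 333.27] theta -10.96 open 0.416 F [ 0.1  -0.77  0.33] j [-0.15  0.16  1.41  0.    1.56  0.04]
slide [-33.86  -6.58  13.74] rot [  0.66   0.06 -15.56]
```

View pics/s5.png

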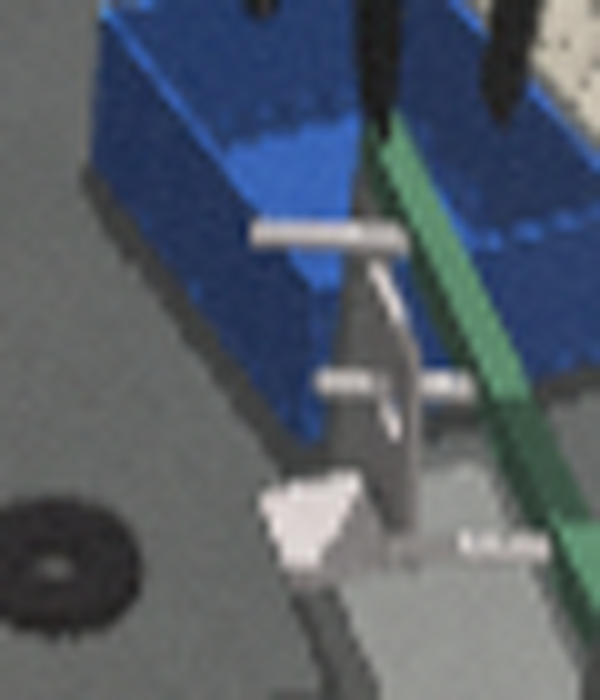

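Bracket A hangs on the middle peg. Next is bracket B.

Request:
drive_tool(slide=[[-33.9,-6.6,13.7],[-33.9,-6.6,13.7],[-33.9,-6.6,13.7],[-33.9,-6.6,13.7],[-33.9,-6.6,13.7],[-33.9,-6.6,13.7],[-33.9,-6.6,13.7],[-33.9,-6.6,13.7],[-33.9,-6.6,13.7],[-33.9,-6.6,13.7]], delta_rot=[[0,0,-15.6],[0,0,-15.6],[0,0,-15.6],[0,0,-15.6],[0,0,-15.6],[0,0,-15.6],[0,0,-15.6],[0,0,-15.6],[0,0,-15.6],[0,0,-15.6]], gripper=[0.5,0.5,0.5,0.5,0.5,0.5,0.5,0.5,0.5,0.5])

```text
clock: 7.7
tcp_pos: [557.3, -372.1, 187.8]
tool_rot: [-0.001, 0.678, 0.735, 0.0]
wrist_force: [-0.8, 1.2, -0.2]
opening: 0.501
```

```bash
python3 go.py 561.3 -374 87 4.6
python3 - <<'E'
from h import *
crop(viewer.snapshot("side"),250,170,390,290,5.5,"s6")
E
```

```text
t 7.7 p [ 557.25 -372.12  187.85] theta 4.61 open 0.501 F [-0.84  1.21 -0.23] j [-0.67  0.18  1.63  0.    1.33 -0.75]
slide [-0.24  0.39 10.08] rot [-0.03 -0.1   0.01]
```

View pics/s6.png

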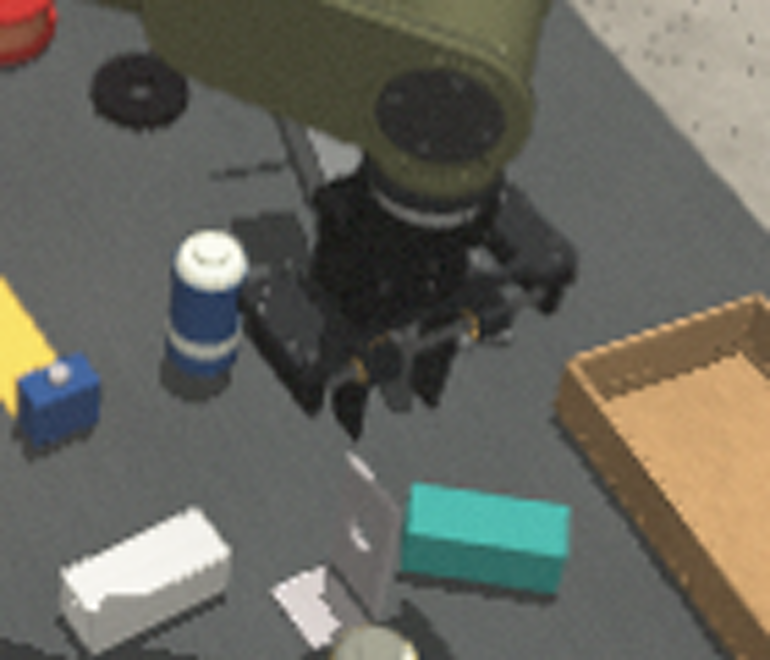

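Request:
drive_tool(slide=[[-0.2,0.3,3.4],[-0.2,0.3,6.8],[-0.2,0.3,10.0],[-0.2,0.3,10.0],[-0.2,0.3,10.0],[-0.2,0.3,10.0],[-0.2,0.3,10.0],[-0.2,0.3,10.0],[-0.2,0.3,10.0],[-0.2,0.3,10.0]], delta_rot=[[0,0,0],[0,0,0],[0,0,0],[0,0,0],[0,0,0],[0,0,0],[0,0,0],[0,0,0],[0,0,0],[0,0,0]], gripper=[0.5,0.5,0.5,0.5,0,0,0,0,0,0])

```text
clock: 8.75
tcp_pos: [560.6, -374.8, 89.2]
tool_rot: [0.0, 0.678, 0.735, 0.0]
wrist_force: [0.9, 0.3, -0.7]
opening: 0.054
```

```bash
python3 go.py
```

```text
t 8.75 p [ 560.63 -374.81   89.19] theta 4.63 open 0.054 F [ 0.95  0.32 -0.66] j [-0.67  0.28  1.69  0.    1.17 -0.75]
```

Request:
drive_tool(slide=[[0,0,-5],[0,0,-10],[0,0,-15],[0,0,-15],[0,0,-15]], delta_rot=[[0,0,0],[0,0,0],[0,0,0],[0,0,0],[0,0,0]], gripper=[0,0,0,0,0])

```text
clock: 9.25
tcp_pos: [560.8, -375.0, 240.1]
tool_rot: [0.001, 0.678, 0.735, 0.0]
wrist_force: [-0.3, -0.3, -3.7]
opening: 0.051
```

```bash
python3 go.py 591 -131.5 238 -11
```

```text
t 9.25 p [ 560.77 -374.99  240.11] theta 4.62 open 0.051 F [-0.34 -0.25 -3.67] j [-0.67  0.16  1.57 -0.    1.41 -0.75]
slide [24.03  4.98  0.18] rot [ 0.12  0.09 15.62]
```

Request:
drive_tool(slide=[[24.0,5,0],[24.0,5,0],[24.0,5,0],[24.0,5,0],[24.0,5,0],[24.0,5,0],[24.0,5,0],[24.0,5,0]], delta_rot=[[0,0,15.6],[0,0,15.6],[0,0,15.6],[0,0,15.6],[0,0,15.6],[0,0,15.6],[0,0,15.6],[0,0,15.6]], gripper=[0,0,0,0,0,0,0,0])

```text
clock: 10.05
tcp_pos: [589.9, -131.9, 236.4]
tool_rot: [-0.001, 0.772, 0.636, -0.001]
wrist_force: [-0.9, 0.6, -3.0]
opening: 0.051
```

```bash
python3 go.py
python3 - <<'E'
from h import *
im=viewer.snapshot("side"); crop(im,275,150,335,215,11,"s7")
s=status.read_state(); p=s["tcp_pos"];print(p)
h=p+np.array([.2,1,-24.2]); yv=np.array([.192,.981,0])
f=lambda u,x0,y0,k:(u-[x0,y0]+.5)*k-.5
for nm,X in (("hole",h),("holebot",h+[0,0,-13]),("botR",h-25*yv+[0,0,-65]),("botL",h+25*yv+[0,0,-65]),("tip0",np.array([640.1,-140.4,214]))):
    print(nm,f(proj("side",X)[0],275,150,11))
E
```

```text
t 10.05 p [ 589.93 -131.94  236.43] theta -11.01 open 0.051 F [-0.86  0.59 -2.99] j [-0.31  0.01  1.73 -0.    1.4  -0.12]
[ 590.14402747 -132.36863114  236.96710356]
hole [225.20777918 412.25456379]
holebot [221.98573235 441.22698941]
botR [229.67593642 607.18263293]
botL [189.67847684 501.36207853]
tip0 [375.47100747 387.81948241]
```

View pics/s7.png

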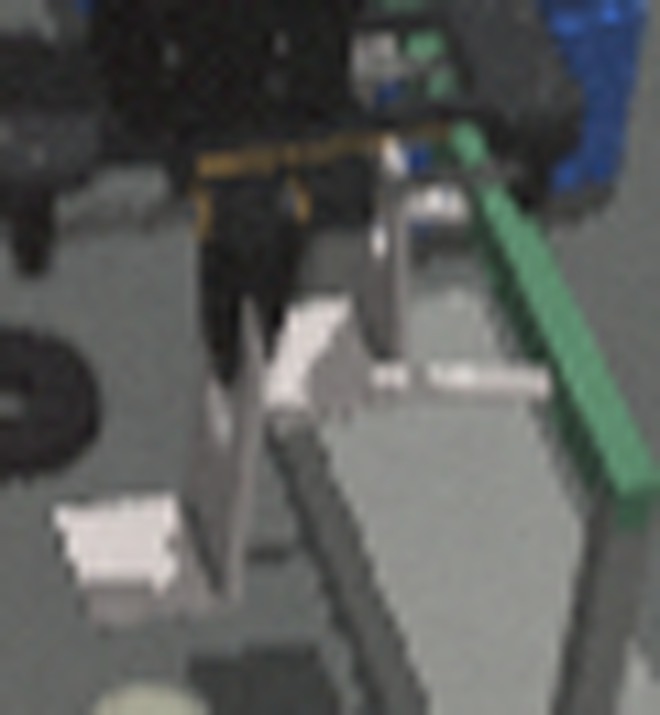

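Request:
drive_tool(slide=[[0.1,2,-0.1],[0.1,4,-0.1],[0.1,5,-0.1],[0.1,6,0.1],[0.1,7,0.3],[0.1,8,0.5],[0.1,8,0.5],[0.1,8,0.5]], delta_rot=[[0,0,0],[0,0,0],[0,0,0],[0,0,0],[0,0,0],[0,0,0],[0,0,0],[0,0,0]], gripper=[0,0,0,0,0,0,0,0])

```text
clock: 10.9
tcp_pos: [669.5, -145.5, 233.3]
tool_rot: [-0.0, 0.771, 0.636, -0.0]
wrist_force: [-0.1, -0.0, -2.3]
opening: 0.052
```

```bash
python3 go.py
python3 - <<'E'
from h import *
crop(viewer.snapshot("side"),275,140,335,205,11,"s8")
E
```

```text
t 10.9 p [ 669.48 -145.47  233.3 ] theta -10.96 open 0.052 F [-0.07 -0.03 -2.33] j [-0.29  0.19  1.55 -0.    1.41 -0.1 ]
```

View pics/s8.png

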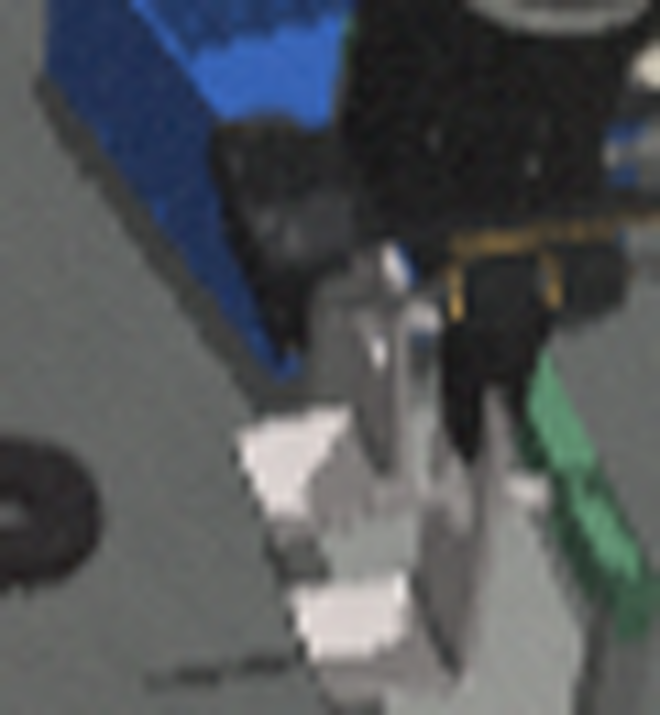

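Request:
drive_tool(slide=[[0,0,0.4],[0,0,0.7],[0,0,0.7],[0,0,0.7],[0,0,0.7],[0,0,0.7],[0,0,0.7]], delta_rot=[[0,0,0],[0,0,0],[0,0,0],[0,0,0],[0,0,0],[0,0,0],[0,0,0]], gripper=[0,0,0,0.08,0.15,0.25,0.3])

```text
clock: 11.65
tcp_pos: [670.0, -145.6, 227.4]
tool_rot: [0.001, 0.771, 0.636, 0.0]
wrist_force: [-0.4, 0.7, 1.0]
opening: 0.262
```

Request:
drive_tool(slide=[[0,0,-3],[0,0,-7],[0,0,-10],[0,0,-10]], delta_rot=[[0,0,0],[0,0,0],[0,0,0],[0,0,0]], gripper=[0.3,0.3,0.4,0.6])

```text
clock: 12.05
tcp_pos: [671.7, -146.2, 334.3]
tool_rot: [0.005, 0.771, 0.636, 0.003]
wrist_force: [1.4, 0.6, 0.9]
opening: 0.416
```

```bash
python3 go.py
python3 - <<'E'
from h import *
crop(viewer.snapshot("side"),275,140,335,205,11,"s9")
im=viewer.snapshot("top"); cv2.imwrite("pics/t9.png",im); crop(im,215,110,375,230,5,"t9c")
E
```

```text
t 12.05 p [ 671.74 -146.16  334.3 ] theta -10.97 open 0.416 F [1.37 0.64 0.93] j [-0.29  0.15  1.42  0.    1.56 -0.1 ]
```

View pics/s9.png

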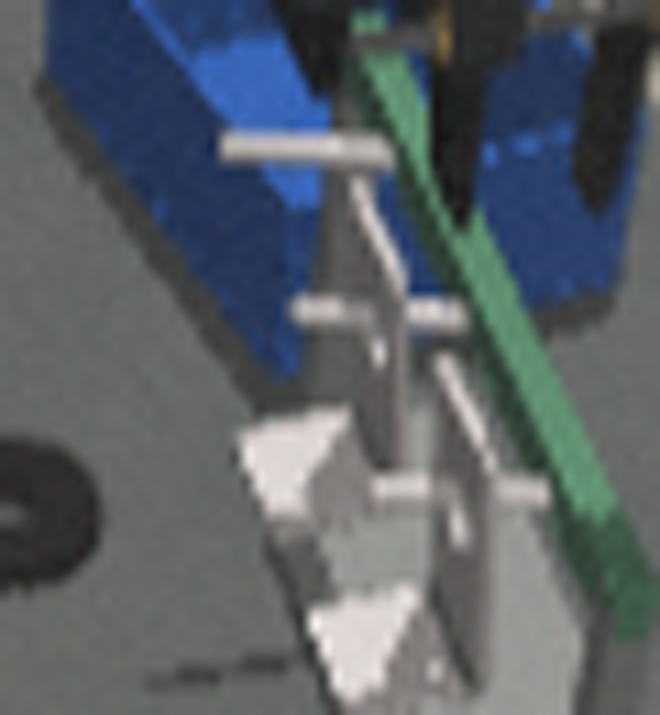

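View pics/t9c.png

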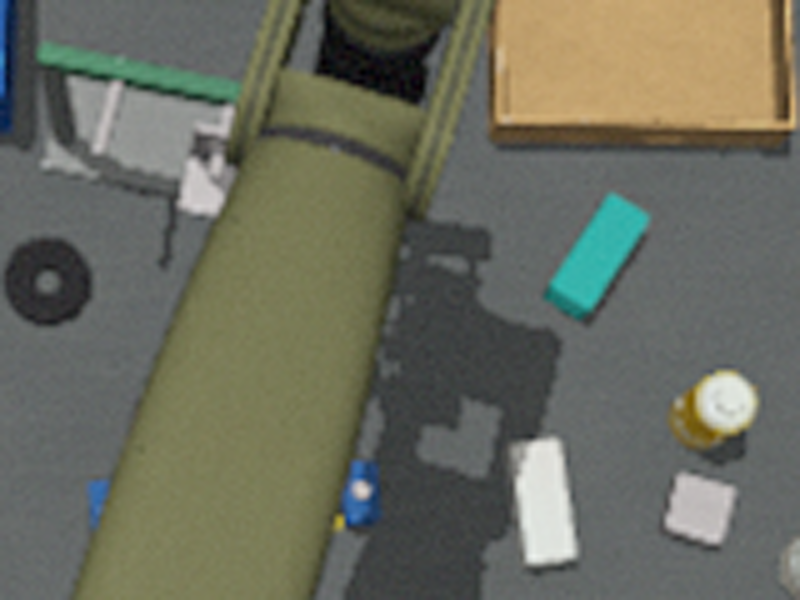

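Both brackets hang on their own pegs: at (400,310) on the middle peg and (490,490) on the right-hand peg. Now measuring tube, jig, cans, spool and tin in zooms of the unobstructed first picture, plus tube and tin fresh.

Run:
```python
from h import *
im=cv2.imread("pics/top0.png"); crop(im,228,194,298,226,11,"jig"); crop(im,310,180,375,230,12,"tb")
crop(im,145,155,215,230,8,"sp")
```

```text
(no output)
```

View pics/jig.png

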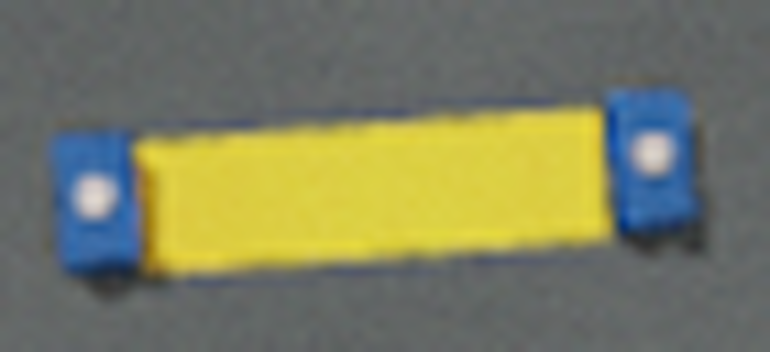

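View pics/tb.png

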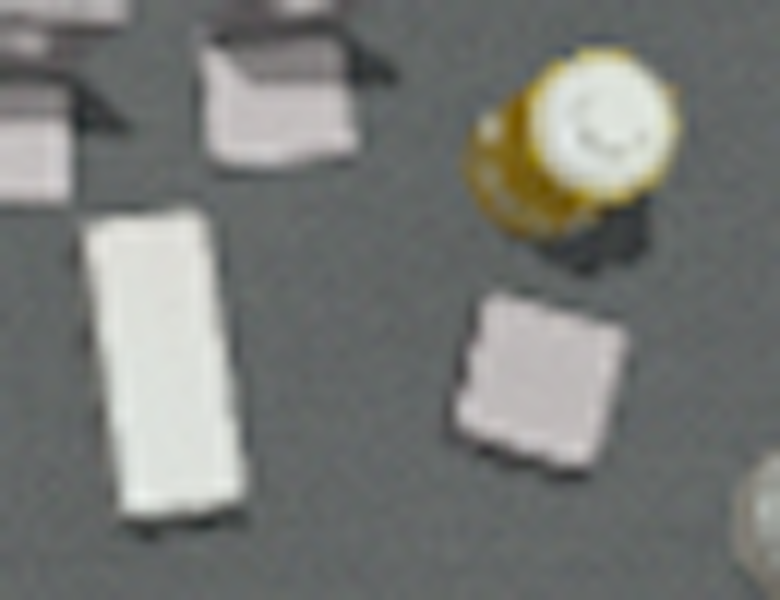

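View pics/sp.png

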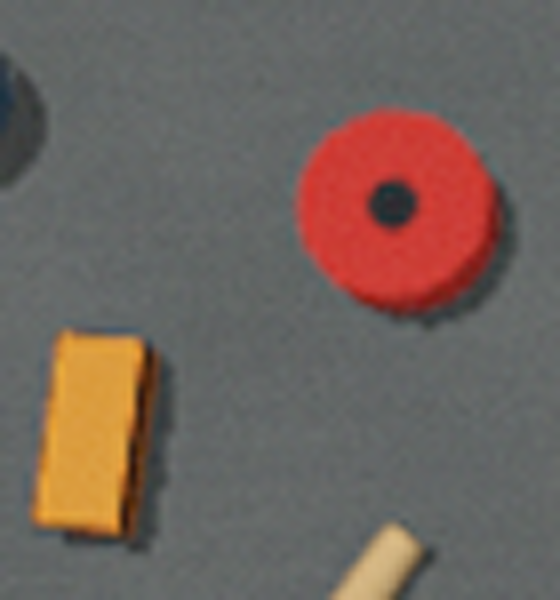

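Run:
```python
from h import *
np.set_printoptions(precision=1,suppress=True)
j=plane("top",c2([[95,197],[653,153]],228,194,11),48); d=j[0]-j[1]
print("jig",j[:,:2].tolist(),"mid",j.mean(0),"len(210)",np.hypot(*d[:2]),"yaw deg",np.degrees(np.arctan2(-d[0],d[1])))
yl=plane("top",c2([[135,145],[605,107],[612,240],[150,275]],228,194,11),0); print("yellow",yl[:,:2].tolist(),yl.mean(0))
def rect(nm,c,x0,y0,k,z):
    p=plane("top",c2(c,x0,y0,k),z)[:,:2]; L=(p[0]+p[1]-p[2]-p[3])/2; W=(p[0]+p[3]-p[1]-p[2])/2
    print(nm,p.mean(0),"L",np.hypot(*L),"W",np.hypot(*W),"long axis deg",np.degrees(np.arctan2(L[1],L[0])))
rect("tube",[[85,226],[206,208],[243,496],[119,513]],310,180,12,40)
rect("tin",[[60,330],[148,338],[123,532],[36,522]],145,155,8,40)
print("spool",plane("top",c2([[393,203]],145,155,8),45), "edges",plane("top",c2([[297,203],[493,203]],145,155,8),45))
print("yel can",plane("top",c2([[603,125]],310,180,12),97))
print("blue can",plane("top",c2([[341,340]],215,110,5),97))
S=cv2.imread("pics/side0.png")
crop(S,275,270,335,325,12,"sc"); crop(S,270,200,310,245,12,"sb"); crop(S,190,140,270,190,9,"ss")
```

```text
jig [[421.6748031938687, 34.88468876044974], [441.0128567956521, -174.48797631613593]] mid [431.3 -69.8  48. ] len(210) 210.26381809141003 yaw deg 5.276974609406367
yellow [[447.9527088333115, 22.080682009674213], [465.2274778302681, -160.1283498177275], [413.3384338946287, -162.85189506785528], [397.5650040533525, 15.304258709174938]] [431.  -71.4   0. ]
tube [ 435.3 -326.5] L 100.97807446697828 W 43.385323060859704 long axis deg 5.983606573566021
tin [431.4 366.7] L 100.84183720839883 W 45.58018228430077 long axis deg -3.847627946843047
spool [[552.3 215.5  45. ]] edges [[551.6 265.5  45. ]
 [553.  163.3  45. ]]
yel can [[ 509.9 -467.1   97. ]]
blue can [[ 556.5 -153.6   97. ]]
```

View pics/sc.png

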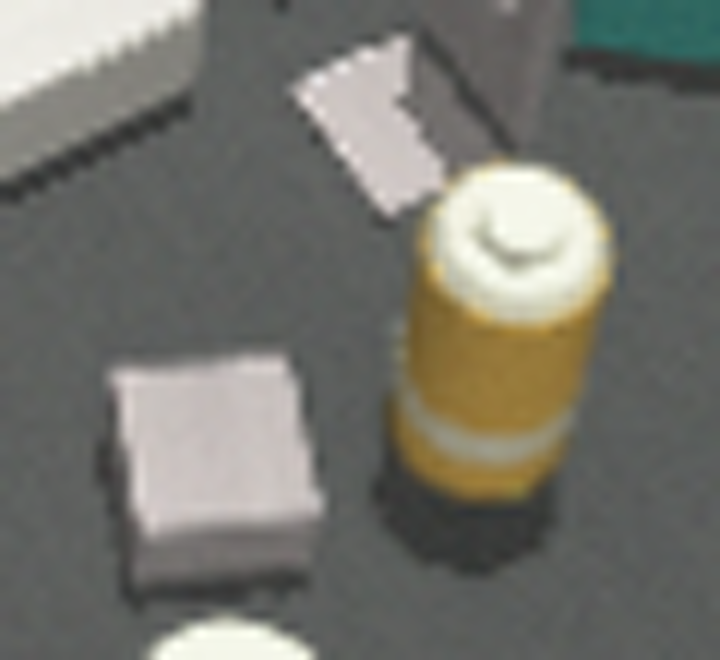

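View pics/sb.png

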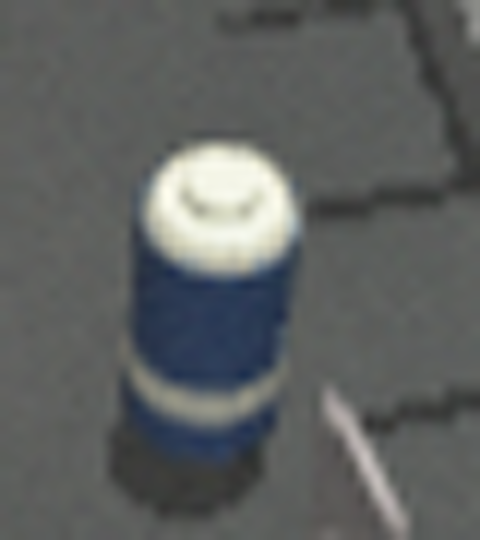

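View pics/ss.png

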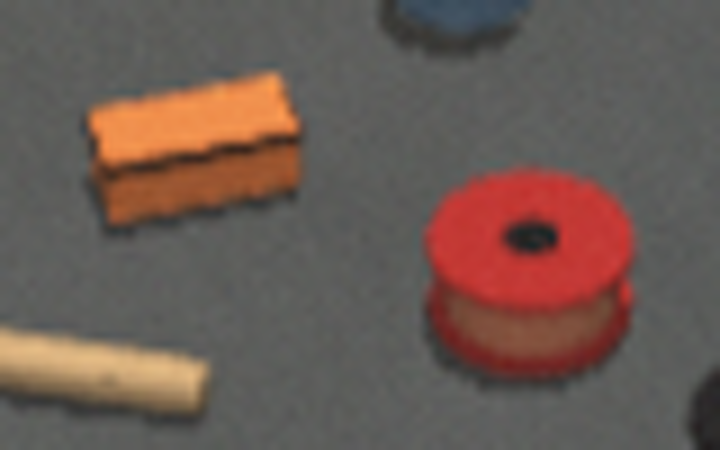

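Run:
```python
from h import *
np.set_printoptions(precision=1,suppress=True)
print("spool",plane("side",c2([[530,237]],190,140,9),45))
print("yel",plane("side",c2([[523,222]],275,270,12),105),"blue",plane("side",c2([[222,188]],270,200,12),105))
print("tin",plane("side",c2([[92,112],[278,75],[300,130],[105,168]],190,140,9),40).mean(0))
print("top nozzle yel",plane("top",c2([[612,118]],310,180,12),105))
b=c2([[28,20]],0,0,1)
# side: jig bolts
S=cv2.imread("pics/side0.png"); crop(S,220,190,275,255,11,"sj")
crop(S,255,255,300,290,16,"stb")
```

```text
spool [[552.9 214.6  45. ]]
yel [[ 511.1 -472.2  105. ]] blue [[ 558.3 -157.8  105. ]]
tin [432.1 364.7  40. ]
top nozzle yel [[ 510.9 -467.9  105. ]]
```

View pics/sj.png

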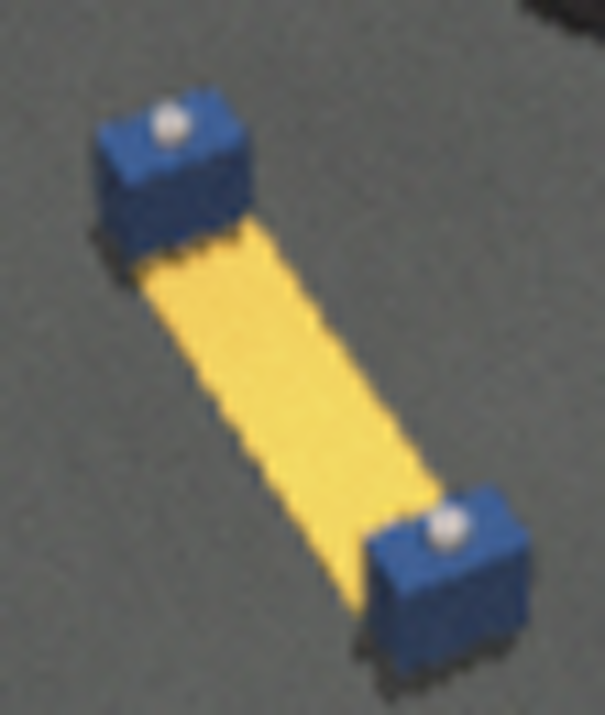

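View pics/stb.png

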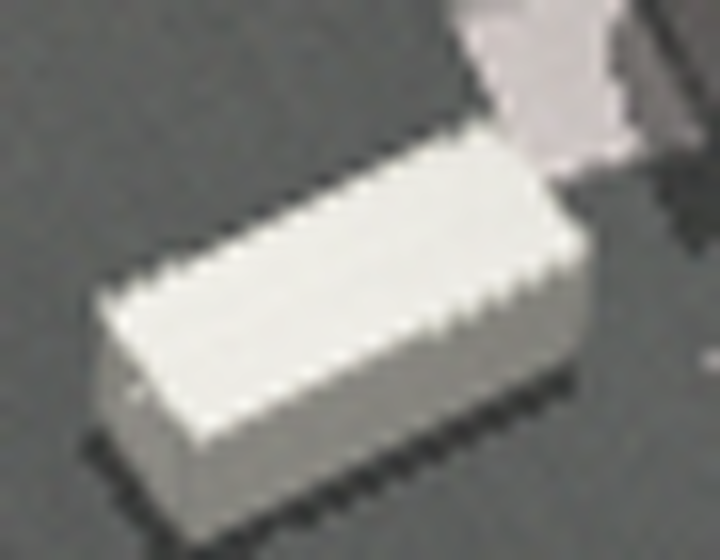

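```bash
python3 - <<'E'
from h import *
np.set_printoptions(precision=1,suppress=True)
T=two(c2([[95,197],[653,153]],228,194,11),c2([[170,122],[448,525]],220,190,11)); print(T,T.mean(0))
print("tube side",plane("side",c2([[100,300],[480,125],[590,235],[195,440]],255,255,16),40).mean(0))
E
python3 go.py 435.3 -326 130 -84
```

```text
[[ 422.1   34.6   50.1    1.3]
 [ 441.3 -174.4   50.6    1.4]] [431.7 -69.9  50.4   1.4]
tube side [ 436.  -325.9   40. ]
t 12.15 p [ 669.99 -145.68  327.86] theta -10.96 open 0.493 F [-0.02 -0.06 -0.42] j [-0.29  0.16  1.43  0.    1.56 -0.1 ]
slide [-22.16 -19.66  19.74] rot [ 0.13 -0.08 73.03]
```

Request:
drive_tool(slide=[[-22.2,-19.7,19.5],[-22.2,-19.7,19.5],[-22.2,-19.7,19.5],[-22.2,-19.7,19.5],[-22.2,-19.7,19.5],[-22.2,-19.7,19.5],[-22.2,-19.7,19.5],[-22.2,-19.7,19.5],[-22.2,-19.7,19.5],[-22.2,-19.7,19.5]], delta_rot=[[0,0,73],[0,0,73],[0,0,73],[0,0,73],[0,0,73],[0,0,73],[0,0,73],[0,0,73],[0,0,73],[0,0,73]], gripper=[0.75,0.75,0.75,0.75,0.75,0.75,0.75,0.75,0.75,0.75])

```text
clock: 13.15
tcp_pos: [432.3, -325.3, 129.1]
tool_rot: [-0.002, 0.999, 0.052, -0.001]
wrist_force: [-0.4, 0.6, 0.3]
opening: 0.753
```

```bash
python3 go.py 435.3 -326 10 -84
python3 - <<'E'
from h import *
crop(viewer.snapshot("side"),240,220,350,310,6,"s10")
E
```

```text
t 13.15 p [ 432.29 -325.26  129.06] theta -84.01 open 0.753 F [-0.39  0.56  0.31] j [-0.74 -0.04  1.97 -0.    1.22  0.72]
slide [ 0.33  0.14 11.91] rot [-0.18  0.16 -0.01]
```

View pics/s10.png

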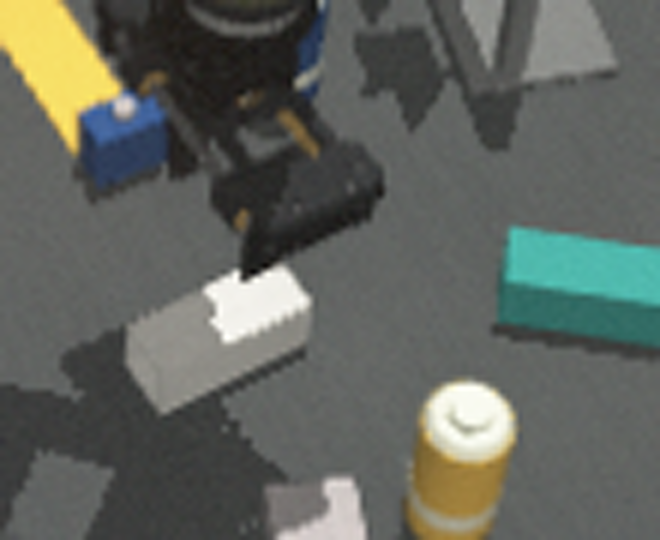

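Request:
drive_tool(slide=[[0.3,0.1,4],[0.3,0.1,8],[0.3,0.1,11],[0.3,0.1,12],[0.3,0.1,12],[0.3,0.1,12],[0.3,0.1,12],[0.3,0.1,12],[0.3,0.1,12],[0.3,0.1,12]], delta_rot=[[0,0,0],[0,0,0],[0,0,0],[0,0,0],[0,0,0],[0,0,0],[0,0,0],[0,0,0],[0,0,0],[0,0,0]], gripper=[0.75,0.75,0.75,0.75,0.75,0.2,0.2,0.2,0.2,0.2])

```text
clock: 14.2
tcp_pos: [437.6, -326.4, 12.7]
tool_rot: [-0.0, 0.999, 0.052, 0.0]
wrist_force: [-0.6, 4.0, 5.8]
opening: 0.417
```

```bash
python3 go.py
```

```text
t 14.2 p [ 437.58 -326.38   12.7 ] theta -83.98 open 0.417 F [-0.64  3.98  5.77] j [-0.74  0.11  2.03  0.    1.    0.73]
```

Request:
drive_tool(slide=[[0,0,-4],[0,0,-9],[0,0,-12],[0,0,-12]], delta_rot=[[0,0,0],[0,0,0],[0,0,0],[0,0,0]], gripper=[0.2,0.2,0.2,0.2])

```text
clock: 14.6
tcp_pos: [439.6, -329.2, 137.2]
tool_rot: [0.004, 0.999, 0.053, 0.004]
wrist_force: [0.6, -0.5, -3.1]
opening: 0.419
```

```bash
python3 go.py 431.3 -68 130 5.3
```

```text
t 14.6 p [ 439.62 -329.17  137.16] theta -83.96 open 0.419 F [ 0.63 -0.52 -3.13] j [-0.74 -0.04  1.96 -0.    1.22  0.73]
slide [  1.92 -26.06   0.52] rot [  0.67   0.05 -89.26]
```

Request:
drive_tool(slide=[[2,-25.8,0],[2,-25.8,0],[2,-25.8,0],[2,-25.8,0],[2,-25.8,0],[2,-25.8,0],[2,-25.8,0],[2,-25.8,0],[2,-25.8,0],[2,-25.8,0]], delta_rot=[[0,0,-89.3],[0,0,-89.3],[0,0,-89.3],[0,0,-89.3],[0,0,-89.3],[0,0,-89.3],[0,0,-89.3],[0,0,-89.3],[0,0,-89.3],[0,0,-89.3]], gripper=[0.2,0.2,0.2,0.2,0.2,0.2,0.2,0.2,0.2,0.2])

```text
clock: 15.6
tcp_pos: [428.1, -67.5, 128.6]
tool_rot: [-0.002, 0.692, 0.721, -0.001]
wrist_force: [0.4, -0.2, -3.9]
opening: 0.42
```

```bash
python3 go.py 431.3 -68 130 5.3
```

```text
t 15.6 p [428.08 -67.5  128.63] theta 2.35 open 0.42 F [ 0.36 -0.16 -3.9 ] j [-0.28 -0.31  2.2  -0.    1.25 -0.32]
slide [-0.06  0.32 -0.14] rot [-0.25 -0.07 -2.95]
```

Request:
drive_tool(slide=[[0,0.1,0],[0,0.1,0],[0,0.1,0],[0,0.1,0]], delta_rot=[[0,0,-3],[0,0,-3],[0,0,-3],[0,0,-3]], gripper=[0.2,0.2,0.2,0.2])

```text
clock: 16.0
tcp_pos: [430.2, -67.9, 130.6]
tool_rot: [-0.001, 0.676, 0.737, -0.0]
wrist_force: [0.4, 0.6, -3.7]
opening: 0.422
```

```bash
python3 go.py 431.3 -68 12.7 5.3
```

```text
t 16.0 p [430.22 -67.88 130.61] theta 4.93 open 0.422 F [ 0.36  0.63 -3.67] j [-0.28 -0.31  2.19 -0.    1.25 -0.37]
slide [-0.03  0.13 11.79] rot [-0.09 -0.03 -0.37]
```

Request:
drive_tool(slide=[[0,0.1,4],[0,0.1,7],[0,0.1,9],[0,0.1,10.5],[0,0.1,11.2],[0,0.1,11.5],[0,0.1,11.6],[0,0.1,11.7],[0,0.1,11.7],[0,0.1,11.7]], delta_rot=[[0,0,0],[0,0,0],[0,0,0],[0,0,0],[0,0,0],[0,0,0],[0,0,0],[0,0,0],[0,0,0],[0,0,0]], gripper=[0.2,0.2,0.2,0.2,0.2,0.2,0.2,0.2,0.2,0.2])

```text
clock: 17.0
tcp_pos: [432.4, -68.1, 15.3]
tool_rot: [0.001, 0.676, 0.737, 0.0]
wrist_force: [0.1, 0.4, -3.5]
opening: 0.418
```

```bash
python3 go.py 431.3 -68 12.7 5.3;  python3 - <<'E'
from h import *
crop(viewer.snapshot("side"),210,180,290,255,9,"s11")
E
```

```text
t 17.0 p [432.36 -68.06  15.31] theta 4.98 open 0.418 F [ 0.08  0.44 -3.51] j [-0.28 -0.14  2.27  0.    1.   -0.37]
slide [ 0.02 -0.11  0.26] rot [ 0.07  0.03 -0.32]
```

View pics/s11.png

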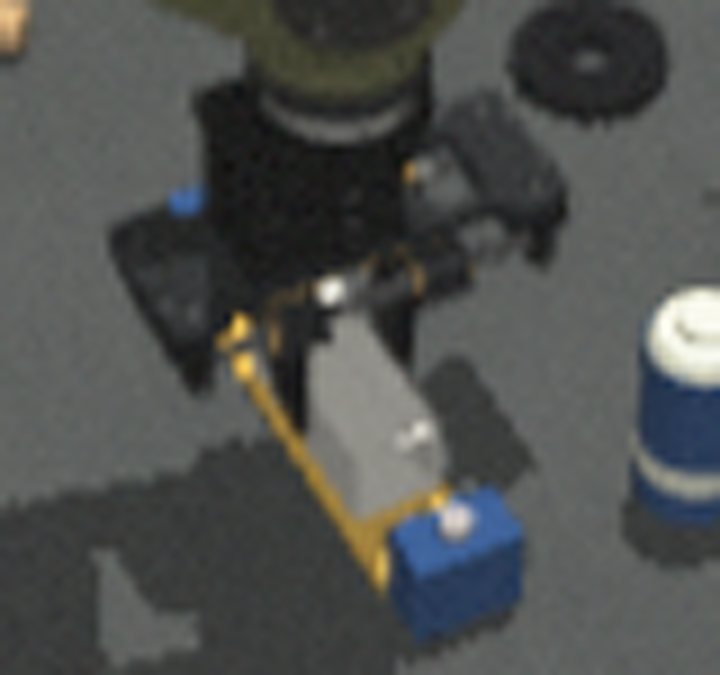

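Request:
drive_tool(slide=[[0,0,0.2],[0,0,0.25],[0,0,0.25],[0,0,0.25],[0,0,0.25],[0,0,0.25]], delta_rot=[[0,0,0],[0,0,0],[0,0,0],[0,0,0],[0,0,0],[0,0,0]], gripper=[0.2,0.2,0.45,0.55,0.65,0.7])

```text
clock: 17.65
tcp_pos: [432.0, -68.0, 12.3]
tool_rot: [0.0, 0.676, 0.737, 0.0]
wrist_force: [1.3, 0.2, 0.7]
opening: 0.643
```

Request:
drive_tool(slide=[[0,0,-3],[0,0,-8],[0,0,-13],[0,0,-18],[0,0,-18]], delta_rot=[[0,0,0],[0,0,0],[0,0,0],[0,0,0],[0,0,0]], gripper=[0.7,0.7,0.75,0.8,0.8])

```text
clock: 18.15
tcp_pos: [436.3, -69.1, 201.1]
tool_rot: [0.007, 0.676, 0.737, 0.004]
wrist_force: [1.2, -0.5, -0.3]
opening: 0.795
```

```bash
python3 go.py 557 -156 200 5.3
```

```text
t 18.15 p [436.34 -69.14 201.12] theta 4.98 open 0.795 F [ 1.24 -0.5  -0.35] j [-0.28 -0.36  2.12  0.    1.37 -0.37]
slide [-9.7  11.26  0.33] rot [ 0.84  0.32 -0.32]
```

Request:
drive_tool(slide=[[-9.8,11.6,0],[-9.8,11.6,0],[-9.8,11.6,0],[-9.8,11.6,0],[-9.8,11.6,0],[-9.8,11.6,0],[-9.8,11.6,0],[-9.8,11.6,0],[-9.8,11.6,0],[-9.8,11.6,0]], delta_rot=[[0,0,-85],[0,0,-85],[0,0,-85],[0,0,-85],[0,0,-85],[0,0,-85],[0,0,-85],[0,0,-85],[0,0,-85],[0,0,-85]], gripper=[0.8,0.8,0.8,0.8,0.8,0.8,0.8,0.8,0.8,0.8])

```text
clock: 19.15
tcp_pos: [555.7, -155.4, 191.3]
tool_rot: [-0.0, -0.003, 1.0, 0.0]
wrist_force: [0.7, -0.4, -0.0]
opening: 0.801
```

```bash
python3 go.py 557.4 -155.7 51 90
python3 - <<'E'
from h import *
im=viewer.snapshot("side"); crop(im,210,130,330,250,6,"s12"); cv2.imwrite("pics/s12f.png",im)
im=viewer.snapshot("top"); cv2.imwrite("pics/t12f.png",im); crop(im,150,90,310,230,5,"t12")
np.set_printoptions(precision=1,suppress=True)
T0=cv2.imread("pics/top0.png")
print("disc",plane("top",c2([[48,281]],215,110,5),12))
print("blue tgt px",proj("top",[[657.5,215,0],[657.5,215,105],[552.6,320,0],[450,215,0]]))
E
```

```text
t 19.15 p [ 555.69 -155.41  191.29] theta 90.3 open 0.801 F [ 0.66 -0.45 -0.03] j [-0.37 -0.02  1.84  0.    1.32 -1.94]
slide [-0.18 -0.04 14.03] rot [ 0.02 -0.05  0.3 ]
disc [[623.1  92.4  12. ]]
blue tgt px [[196.4 158.4]
 [192.6 151.7]
 [171.  181.7]
 [194.4 205.7]]
```

View pics/s12.png

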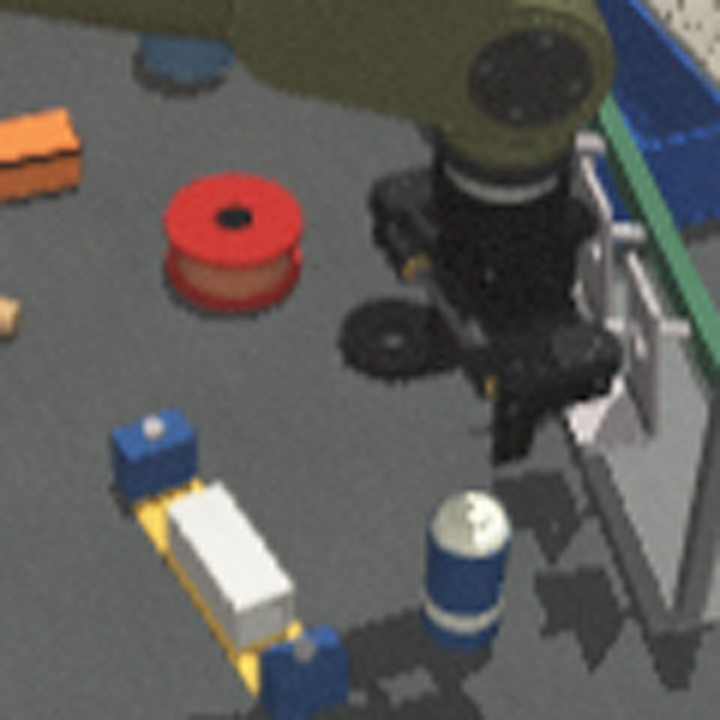

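View pics/t12.png

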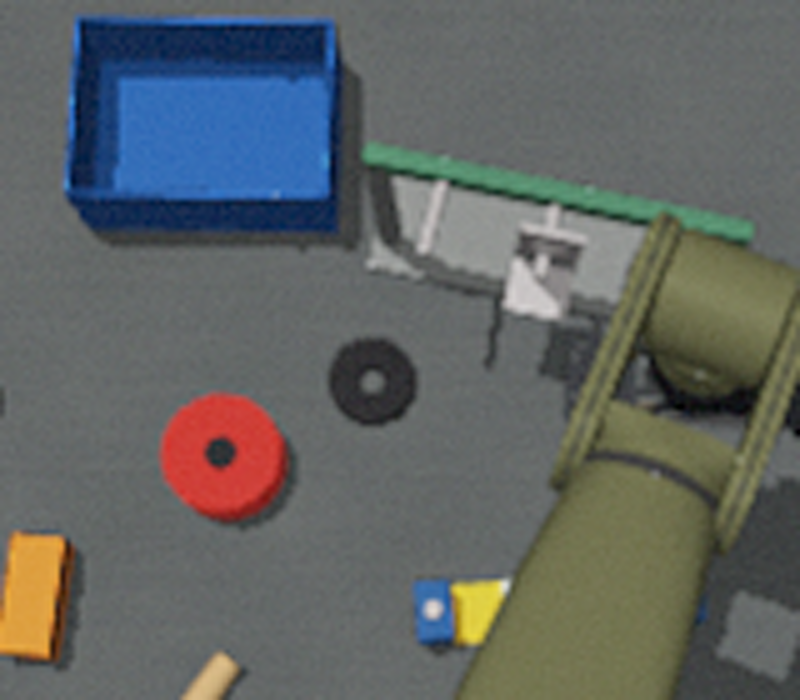

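Run:
```python
from h import *
np.set_printoptions(precision=1,suppress=True)
p=plane("side",c2([[168,508],[220,484],[293,583],[237,610]],210,130,6),40)[:,:2]; L=(p[0]+p[1]-p[2]-p[3])/2
c=p.mean(0); y=np.array([-np.sin(np.radians(5.28)),np.cos(np.radians(5.28))]);x=np.array([y[1],-y[0]])
d=c-[431.5,-69.9]; print(c,"jig x,y",d@x,d@y,"L",np.hypot(*L),"ang",np.degrees(np.arctan2(L[1],L[0])))
print("bin front",plane("top",c2([[95,230],[335,230]],150,90,5),0))
```

```text
[433.8 -73. ] jig x,y 2.01293407187443 -3.290122635568404 L 96.33425827630273 ang 95.96896831637598
bin front [[758.8 341.2   0. ]
 [762.2 130.6   0. ]]
```

Request:
drive_tool(slide=[[-0.1,0,4],[-0.1,0,8],[-0.1,0,12],[-0.1,0,14],[-0.1,0,14],[-0.1,0,14],[-0.1,0,14],[-0.1,0,14],[-0.1,0,14],[-0.1,0,14]], delta_rot=[[0,0,0],[0,0,0],[0,0,0],[0,0,0],[0,0,0],[0,0,0],[0,0,0],[0,0,0],[0,0,0],[0,0,0]], gripper=[0.8,0.8,0.8,0.8,0.8,0.3,0.3,0.3,0.3,0.3])

```text
clock: 20.25
tcp_pos: [558.1, -155.5, 54.0]
tool_rot: [0.001, 0.0, 1.0, -0.0]
wrist_force: [0.7, 2.8, 5.1]
opening: 0.53
```

```bash
python3 go.py 557.4 -155.7 51 90
python3 - <<'E'
from h import *
im=viewer.snapshot("side"); crop(im,210,130,330,250,6,"s13")
E
```

```text
t 20.25 p [ 558.12 -155.47   53.96] theta 89.96 open 0.53 F [0.65 2.78 5.06] j [-0.36  0.12  1.94  0.    1.08 -1.94]
slide [ 0.07 -0.02  0.3 ] rot [-0.01  0.16 -0.04]
```

View pics/s13.png

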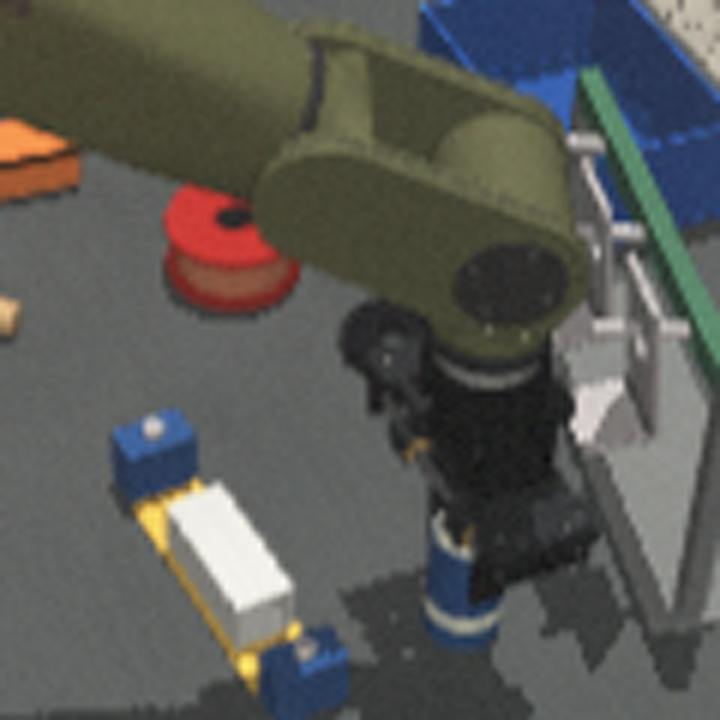

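Request:
drive_tool(slide=[[0,0,-5],[0,0,-10],[0,0,-15],[0,0,-15]], delta_rot=[[0,0,0],[0,0,0],[0,0,0],[0,0,0]], gripper=[0.3,0.3,0.3,0.3])

```text
clock: 20.7
tcp_pos: [561.1, -157.4, 211.7]
tool_rot: [0.007, 0.0, 1.0, -0.003]
wrist_force: [0.6, -0.6, -0.9]
opening: 0.529
```

Request:
drive_tool(slide=[[-9.9,37.1,0],[-9.9,37.1,0],[-9.9,37.1,0],[-9.9,37.1,0],[-9.9,37.1,0],[-9.9,37.1,0],[-9.9,37.1,0],[-9.9,37.1,0],[-9.9,37.1,0],[-9.9,37.1,0]], delta_rot=[[0,0,0],[0,0,0],[0,0,0],[0,0,0],[0,0,0],[0,0,0],[0,0,0],[0,0,0],[0,0,0],[0,0,0]], gripper=[0.3,0.3,0.3,0.3,0.3,0.3,0.3,0.3,0.3,0.3])

```text
clock: 21.7
tcp_pos: [655.3, 215.7, 200.2]
tool_rot: [-0.001, -0.001, 1.0, -0.001]
wrist_force: [-1.1, -0.5, -2.8]
opening: 0.527
```

```bash
python3 go.py 658 215 55 90
```

```text
t 21.7 p [655.3  215.68 200.18] theta 90.06 open 0.527 F [-1.14 -0.5  -2.82] j [ 0.24  0.22  1.57 -0.    1.36 -1.33]
slide [-0.31 -0.05 14.52] rot [-0.09 -0.15  0.06]
```

Request:
drive_tool(slide=[[-0.2,0,4],[-0.2,0,8],[-0.2,0,11.5],[-0.2,0,13.5],[-0.2,0,14.2],[-0.2,0,14.5],[-0.2,0,14.5],[-0.2,0,14.5]], delta_rot=[[0,0,0],[0,0,0],[0,0,0],[0,0,0],[0,0,0],[0,0,0],[0,0,0],[0,0,0]], gripper=[0.3,0.3,0.3,0.3,0.3,0.3,0.3,0.3])

```text
clock: 22.5
tcp_pos: [659.4, 215.4, 59.3]
tool_rot: [0.002, 0.0, 1.0, 0.0]
wrist_force: [-0.2, 0.4, -1.2]
opening: 0.528
```

```bash
python3 go.py 658 215 54.5 90
python3 - <<'E'
from h import *
im=viewer.snapshot("side"); crop(im,220,90,330,190,6,"s14")
E
```

```text
t 22.5 p [659.39 215.42  59.33] theta 89.95 open 0.528 F [-0.17  0.37 -1.24] j [ 0.24  0.34  1.66 -0.    1.13 -1.33]
slide [ 0.14 -0.04  0.48] rot [ 0.04  0.19 -0.05]
```

View pics/s14.png

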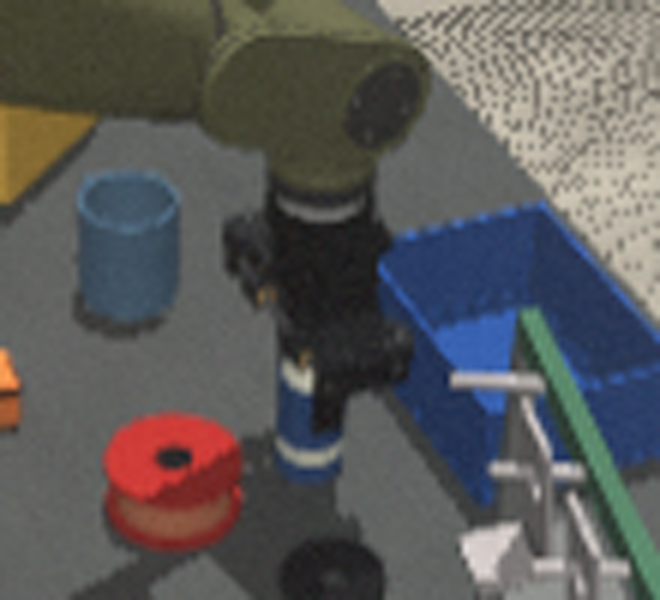

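Request:
drive_tool(slide=[[0,0,0.3],[0,0,0.45],[0,0,0.5],[0,0,0.5],[0,0,0.5],[0,0,0.5],[0,0,0.5]], delta_rot=[[0,0,0],[0,0,0],[0,0,0],[0,0,0],[0,0,0],[0,0,0],[0,0,0]], gripper=[0.3,0.3,0.3,0.55,0.65,0.75,0.8])

```text
clock: 23.25
tcp_pos: [657.8, 215.2, 51.7]
tool_rot: [-0.0, 0.0, 1.0, -0.0]
wrist_force: [0.2, -0.5, 0.4]
opening: 0.748
```

Request:
drive_tool(slide=[[0,0,-3],[0,0,-8],[0,0,-13],[0,0,-17],[0,0,-17]], delta_rot=[[0,0,0],[0,0,0],[0,0,0],[0,0,0],[0,0,0]], gripper=[0.8,0.8,0.8,0.8,0.8])

```text
clock: 23.75
tcp_pos: [661.7, 216.3, 231.7]
tool_rot: [0.007, 0.0, 1.0, 0.002]
wrist_force: [0.7, 1.0, 0.7]
opening: 0.806
```

```bash
python3 go.py 511 -469.5 210 90
python3 - <<'E'
from h import *
im=viewer.snapshot("side"); crop(im,220,90,330,190,6,"s15")
E
```

```text
t 23.75 p [661.74 216.25 231.66] theta 89.98 open 0.806 F [0.72 0.96 0.73] j [ 0.24  0.21  1.53 -0.    1.39 -1.33]
slide [ 15.07 -68.59   1.74] rot [ 0.18  0.8  -0.02]
```

View pics/s15.png

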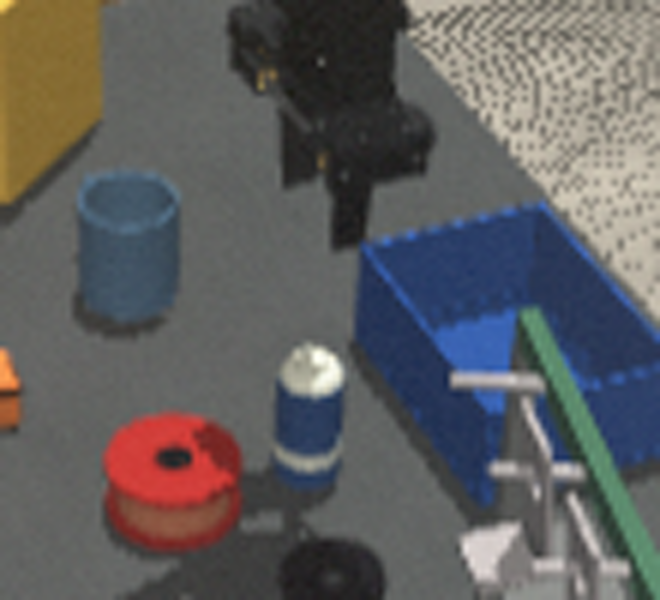

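Request:
drive_tool(slide=[[15,-68.5,0],[15,-68.5,0],[15,-68.5,0],[15,-68.5,0],[15,-68.5,0],[15,-68.5,0],[15,-68.5,0],[15,-68.5,0],[15,-68.5,0],[15,-68.5,0]], delta_rot=[[0,0,0],[0,0,0],[0,0,0],[0,0,0],[0,0,0],[0,0,0],[0,0,0],[0,0,0],[0,0,0],[0,0,0]], gripper=[0.8,0.8,0.8,0.8,0.8,0.8,0.8,0.8,0.8,0.8])

```text
clock: 24.8
tcp_pos: [549.1, -274.3, 219.7]
tool_rot: [-0.002, 0.0, 1.0, 0.001]
wrist_force: [0.8, 0.2, 0.8]
opening: 0.799
```

```bash
python3 go.py 511 -469.5 200 90
python3 - <<'E'
from h import *
print("jar",plane("top",c2([[620,462]],260,130,5),90))
E
```

```text
t 24.8 p [ 549.13 -274.3   219.65] theta 89.97 open 0.799 F [0.82 0.17 0.82] j [-0.55  0.04  1.73 -0.    1.37 -2.12]
slide [  3.8  -19.53   1.94] rot [ 0.11 -0.18 -0.03]
jar [[ 381.21218928 -561.28185248   90.        ]]
```

Request:
drive_tool(slide=[[3.8,-19.5,2],[3.8,-19.5,2],[3.8,-19.5,2],[3.8,-19.5,2],[3.8,-19.5,2],[3.8,-19.5,2],[3.8,-19.5,2]], delta_rot=[[0,0,0],[0,0,0],[0,0,0],[0,0,0],[0,0,0],[0,0,0],[0,0,0]], gripper=[0.8,0.8,0.8,0.8,0.8,0.8,0.8])

```text
clock: 25.5
tcp_pos: [512.7, -466.6, 200.7]
tool_rot: [-0.001, -0.0, 1.0, 0.001]
wrist_force: [0.1, 0.1, -0.5]
opening: 0.797
```

```bash
python3 go.py 511 -469.5 52 90
python3 - <<'E'
from h import *
im=viewer.snapshot("side"); crop(im,260,220,380,340,5,"s16")
E
```

```text
t 25.5 p [ 512.7  -466.57  200.72] theta 90.01 open 0.797 F [ 0.06  0.12 -0.53] j [-0.82  0.23  1.56  0.    1.36 -2.39]
slide [ 0.15 -0.32 14.87] rot [ 0.12 -0.08  0.01]
```

View pics/s16.png

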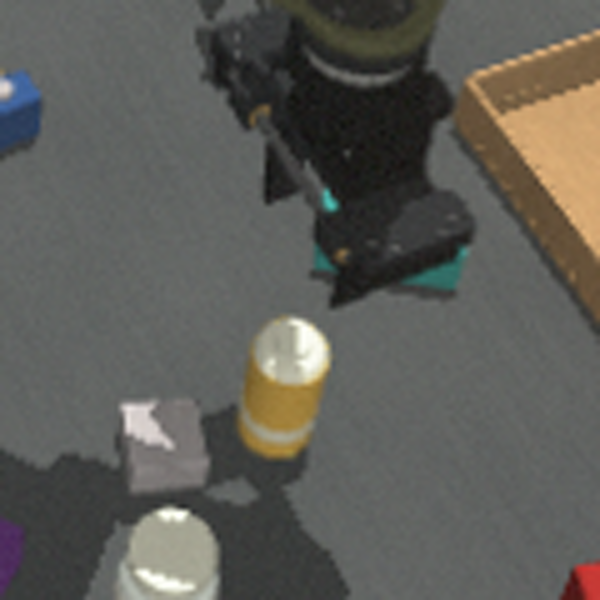

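Request:
drive_tool(slide=[[0.1,-0.2,4],[0.1,-0.2,8],[0.1,-0.2,12],[0.1,-0.2,14.8],[0.1,-0.2,14.8],[0.1,-0.2,14.8],[0.1,-0.2,14.8],[0.1,-0.2,14.8],[0.1,-0.2,14.8],[0.1,-0.2,14.8]], delta_rot=[[0,0,0],[0,0,0],[0,0,0],[0,0,0],[0,0,0],[0,0,0],[0,0,0],[0,0,0],[0,0,0],[0,0,0]], gripper=[0.8,0.8,0.8,0.8,0.8,0.3,0.3,0.3,0.3,0.3])

```text
clock: 26.55
tcp_pos: [512.9, -470.4, 56.6]
tool_rot: [0.001, 0.0, 1.0, -0.001]
wrist_force: [-0.1, 2.9, 7.0]
opening: 0.527
```

```bash
python3 go.py
python3 - <<'E'
from h import *
im=viewer.snapshot("side"); crop(im,260,220,380,340,5,"s17")
E
```

```text
t 26.55 p [ 512.9  -470.35   56.59] theta 89.97 open 0.527 F [-0.08  2.9   7.  ] j [-0.82  0.35  1.66  0.    1.13 -2.39]
```

View pics/s17.png

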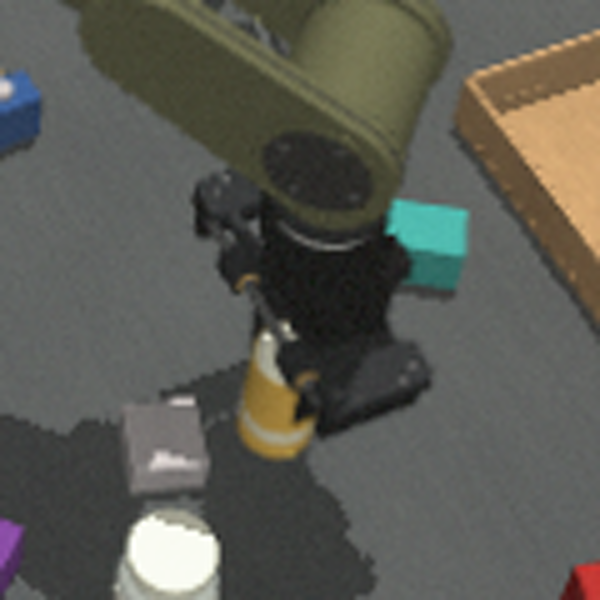

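Request:
drive_tool(slide=[[0,0,-5],[0,0,-10],[0,0,-15],[0,0,-15]], delta_rot=[[0,0,0],[0,0,0],[0,0,0],[0,0,0]], gripper=[0.3,0.3,0.3,0.3])

```text
clock: 27.0
tcp_pos: [514.9, -473.6, 215.4]
tool_rot: [0.006, 0.0, 1.0, -0.007]
wrist_force: [-0.2, -0.5, -0.9]
opening: 0.523
```

Request:
drive_tool(slide=[[-4,79,0],[-4,79,0],[-4,79,0],[-4,79,0],[-4,79,0],[-4,79,0],[-4,79,0],[-4,79,0],[-4,79,0],[-4,79,0]], delta_rot=[[0,0,0],[0,0,0],[0,0,0],[0,0,0],[0,0,0],[0,0,0],[0,0,0],[0,0,0],[0,0,0],[0,0,0]], gripper=[0.3,0.3,0.3,0.3,0.3,0.3,0.3,0.3,0.3,0.3])

```text
clock: 28.0
tcp_pos: [536.6, 31.2, 203.2]
tool_rot: [-0.0, 0.0, 1.0, -0.0]
wrist_force: [0.8, 0.3, -1.3]
opening: 0.526
```

```bash
python3 go.py 553.8 320 206 90
```

```text
t 28.0 p [536.56  31.2  203.2 ] theta 89.96 open 0.526 F [ 0.84  0.31 -1.29] j [-0.04 -0.12  1.91 -0.    1.35 -1.61]
slide [-1.7  28.88 -0.29] rot [-0.02 -0.03 -0.04]
```

Request:
drive_tool(slide=[[-1.7,28.9,0],[-1.7,28.9,0],[-1.7,28.9,0],[-1.7,28.9,0],[-1.7,28.9,0],[-1.7,28.9,0],[-1.7,28.9,0],[-1.7,28.9,0]], delta_rot=[[0,0,0],[0,0,0],[0,0,0],[0,0,0],[0,0,0],[0,0,0],[0,0,0],[0,0,0]], gripper=[0.3,0.3,0.3,0.3,0.3,0.3,0.3,0.3])

```text
clock: 28.8
tcp_pos: [553.8, 318.7, 202.7]
tool_rot: [-0.001, -0.001, 1.0, -0.001]
wrist_force: [-1.1, 0.9, -2.3]
opening: 0.525
```

```bash
python3 go.py 553.8 320 57 90
```

```text
t 28.8 p [553.76 318.74 202.67] theta 90.08 open 0.525 F [-1.13  0.95 -2.32] j [ 0.44  0.11  1.69 -0.    1.35 -1.13]
slide [-0.03  0.15 14.57] rot [-0.09 -0.1   0.08]
```

Request:
drive_tool(slide=[[0,0.1,4],[0,0.1,8],[0,0.1,11.5],[0,0.1,13.5],[0,0.1,14.1],[0,0.1,14.4],[0,0.1,14.4],[0,0.1,14.4]], delta_rot=[[0,0,0],[0,0,0],[0,0,0],[0,0,0],[0,0,0],[0,0,0],[0,0,0],[0,0,0]], gripper=[0.3,0.3,0.3,0.3,0.3,0.3,0.3,0.3])

```text
clock: 29.6
tcp_pos: [555.7, 319.7, 62.2]
tool_rot: [0.001, 0.0, 1.0, 0.001]
wrist_force: [-0.1, 0.3, -2.6]
opening: 0.521
```

```bash
python3 go.py 553.8 320 56.6 90
python3 - <<'E'
from h import *
im=viewer.snapshot("side"); crop(im,200,90,310,190,6,"s18")
E
```

```text
t 29.6 p [555.72 319.68  62.22] theta 89.95 open 0.521 F [-0.09  0.3  -2.61] j [ 0.44  0.24  1.79 -0.    1.11 -1.13]
slide [0.19 0.03 0.56] rot [ 0.07  0.17 -0.05]
```

View pics/s18.png

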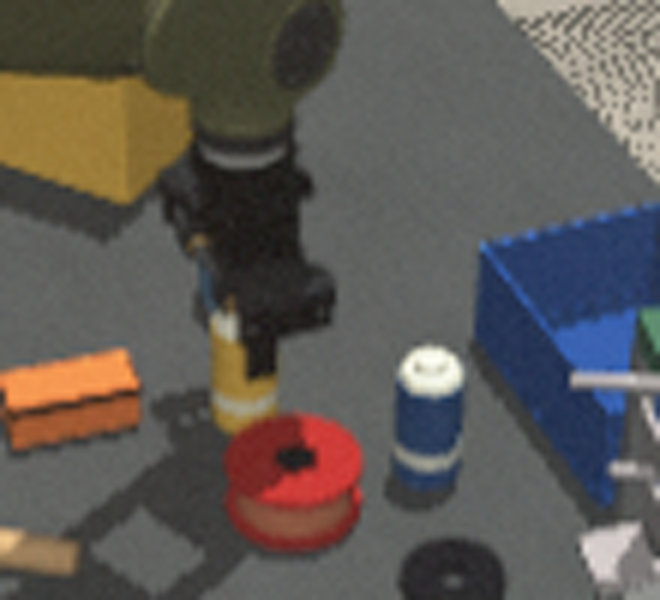

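Request:
drive_tool(slide=[[0.1,0,0.3],[0.1,0,0.5],[0.1,0,0.6],[0.1,0,0.6],[0.1,0,0.6],[0.1,0,0.6],[0.1,0,0.6]], delta_rot=[[0,0,0],[0,0,0],[0,0,0],[0,0,0],[0,0,0],[0,0,0],[0,0,0]], gripper=[0.3,0.3,0.3,0.55,0.65,0.7,0.75])

```text
clock: 30.35
tcp_pos: [553.2, 319.3, 53.8]
tool_rot: [-0.0, 0.0, 1.0, -0.0]
wrist_force: [0.3, 0.7, -0.8]
opening: 0.721
```

Request:
drive_tool(slide=[[0,0,-3],[0,0,-8],[0,0,-13],[0,0,-15],[0,0,-15]], delta_rot=[[0,0,0],[0,0,0],[0,0,0],[0,0,0],[0,0,0]], gripper=[0.75,0.8,0.8,0.8,0.8])

```text
clock: 30.85
tcp_pos: [555.8, 320.4, 209.7]
tool_rot: [0.004, 0.0, 1.0, 0.002]
wrist_force: [0.2, -0.7, 0.4]
opening: 0.799
```

```bash
python3 go.py
python3 - <<'E'
from h import *
im=viewer.snapshot("side"); cv2.imwrite("pics/s19f.png",im); crop(im,180,90,290,190,6,"s19")
im=viewer.snapshot("top"); cv2.imwrite("pics/t19f.png",im); crop(im,140,120,310,235,4.7,"t19")
E
```

```text
t 30.85 p [555.75 320.43 209.68] theta 89.97 open 0.799 F [ 0.19 -0.73  0.4 ] j [ 0.44  0.1   1.68 -0.    1.35 -1.13]
```

View pics/s19.png

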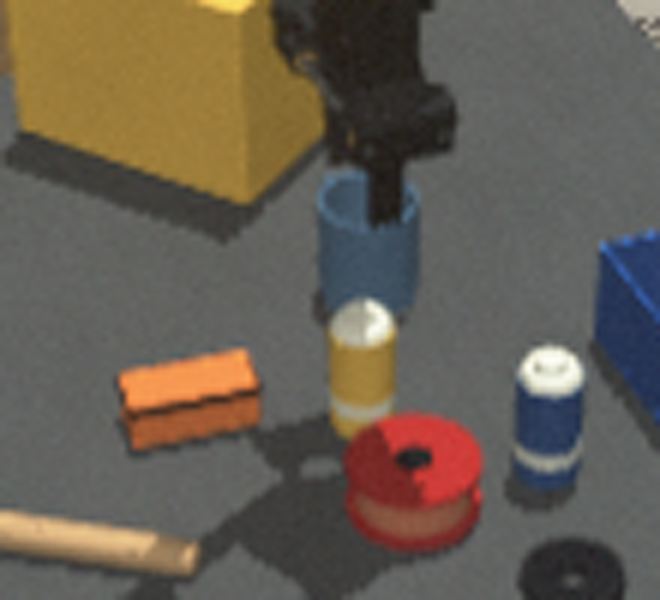

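View pics/t19.png

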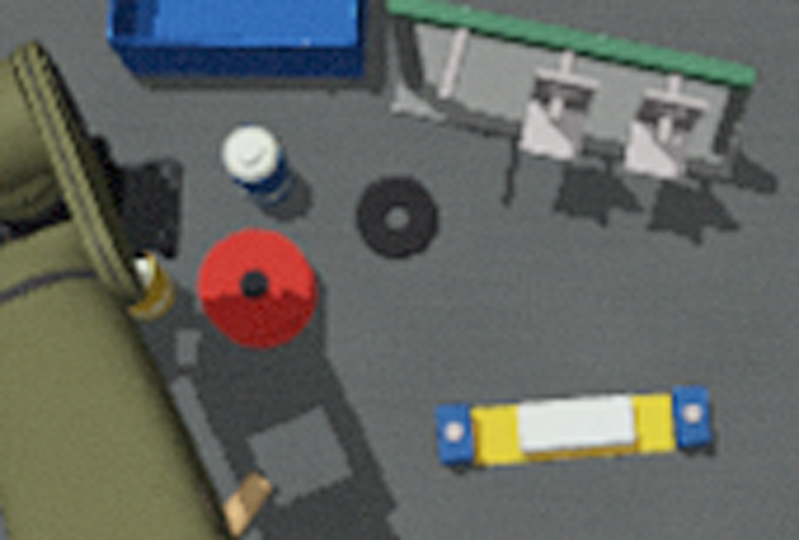

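```bash
python3 - <<'E'
from h import *
np.set_printoptions(precision=1,suppress=True)
y=np.array([-np.sin(np.radians(5.28)),np.cos(np.radians(5.28))]);x=np.array([y[1],-y[0]])
p=plane("top",c2([[518,403],[523,453],[632,395],[635,444]],140,120,4.7),40)[:,:2];L=(p[0]+p[1]-p[2]-p[3])/2
d=p.mean(0)-[431.5,-69.9];print("tube",d@x,d@y,np.degrees(np.arctan2(L[1],L[0])))
print("blue",plane("top",c2([[252,150]],140,120,4.7),100), plane("side",c2([[551,366]],180,90,6),105),"yel side",plane("side",c2([[362,315]],180,90,6),105))
p=plane("side",c2([[120,372],[247,350],[260,388],[130,412]],180,90,6),40)[:,:2]; L=(p[1]+p[2]-p[0]-p[3])/2
print("tin",p.mean(0),np.degrees(np.arctan2(L[1],L[0])),np.hypot(*L))
E
python3 go.py 431.7 365.7 150 86.2
```

```text
tube -0.6550462933099221 -3.273207539190593 95.06556191972564
blue [[659.5 213.4 100. ]] [[656.2 207.  105. ]] yel side [[551.8 312.5 105. ]]
tin [432.3 364.9] -5.789929906646405 98.73691793460178
t 30.95 p [553.18 319.26 203.56] theta 89.97 open 0.802 F [-0.25  0.08 -0.23] j [ 0.44  0.11  1.69 -0.    1.35 -1.13]
slide [12.15  4.64  5.36] rot [-0.02 -0.02  3.77]
```

Request:
drive_tool(slide=[[12.1,4.6,7],[12.1,4.6,7],[12.1,4.6,7],[12.1,4.6,7],[12.1,4.6,7],[12.1,4.6,7]], delta_rot=[[0,0,4.5],[0,0,4.5],[0,0,4.5],[0,0,4.5],[0,0,4.5],[0,0,4.5]], gripper=[0.8,0.8,0.8,0.8,0.8,0.8])

```text
clock: 31.55
tcp_pos: [433.2, 365.2, 133.9]
tool_rot: [0.0, 0.04, 0.999, -0.0]
wrist_force: [0.4, -0.3, 0.2]
opening: 0.8
```

```bash
python3 go.py 432 365.5 12 85.5
python3 - <<'E'
from h import *
im=viewer.snapshot("side"); crop(im,170,100,290,190,6,"s20")
E
```

```text
t 31.55 p [433.18 365.25 133.86] theta 85.45 open 0.8 F [ 0.43 -0.29  0.23] j [ 0.61  0.01  1.91 -0.    1.22 -0.89]
slide [ 0.12  0.02 12.19] rot [-0.02  0.   -0.05]
```

View pics/s20.png

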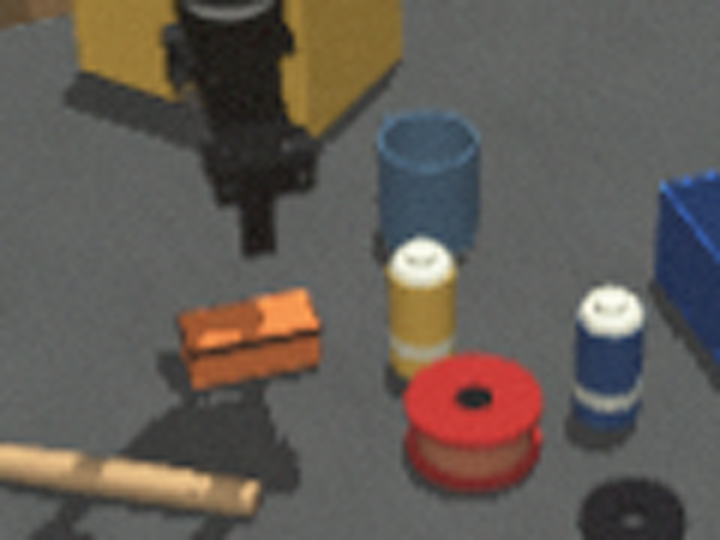

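Run:
```python
from h import *
np.set_printoptions(precision=1,suppress=True)
print(plane("top",c2([[395,522],[428,550],[335,595]],145,155,8),15))
```

```text
[[388.2 212.3  15. ]
 [373.8 194.5  15. ]
 [349.7 241.9  15. ]]
```

Request:
drive_tool(slide=[[0.1,0,4],[0.1,0,8],[0.1,0,11],[0.1,0,12.2],[0.1,0,12.2],[0.1,0,12.2],[0.1,0,12.2],[0.1,0,12.2],[0.1,0,12.2],[0.1,0,12.2]], delta_rot=[[0,0,0],[0,0,0],[0,0,0],[0,0,0],[0,0,0],[0,0,0],[0,0,0],[0,0,0],[0,0,0],[0,0,0]], gripper=[0.8,0.8,0.8,0.8,0.8,0.3,0.3,0.3,0.3,0.3])

```text
clock: 32.6
tcp_pos: [432.6, 367.1, 13.9]
tool_rot: [0.001, 0.04, 0.999, 0.002]
wrist_force: [-0.0, 3.1, 4.2]
opening: 0.472
```

```bash
python3 go.py
```

```text
t 32.6 p [432.61 367.07  13.9 ] theta 85.46 open 0.472 F [-0.04  3.14  4.2 ] j [ 0.61  0.15  1.98  0.    1.   -0.88]
```

Request:
drive_tool(slide=[[0,0,-4],[0,0,-9],[0,0,-13],[0,0,-13]], delta_rot=[[0,0,0],[0,0,0],[0,0,0],[0,0,0]], gripper=[0.3,0.3,0.3,0.3])

```text
clock: 33.0
tcp_pos: [434.6, 367.7, 149.3]
tool_rot: [0.005, 0.039, 0.999, 0.003]
wrist_force: [1.1, 0.8, -2.2]
opening: 0.473
```

```bash
python3 go.py 451.5 215 140 0
```

```text
t 33.0 p [434.64 367.67 149.29] theta 85.5 open 0.473 F [ 1.13  0.75 -2.22] j [ 0.61 -0.01  1.9  -0.    1.24 -0.88]
slide [ -2.87 -15.09   0.85] rot [ 0.72  0.14 85.49]
```

Request:
drive_tool(slide=[[-3.1,-15.0,0],[-3.1,-15.0,0],[-3.1,-15.0,0],[-3.1,-15.0,0],[-3.1,-15.0,0],[-3.1,-15.0,0],[-3.1,-15.0,0],[-3.1,-15.0,0],[-3.1,-15.0,0],[-3.1,-15.0,0]], delta_rot=[[0,0,85.5],[0,0,85.5],[0,0,85.5],[0,0,85.5],[0,0,85.5],[0,0,85.5],[0,0,85.5],[0,0,85.5],[0,0,85.5],[0,0,85.5]], gripper=[0.3,0.3,0.3,0.3,0.3,0.3,0.3,0.3,0.3,0.3])

```text
clock: 34.0
tcp_pos: [448.9, 212.8, 139.7]
tool_rot: [-0.001, 0.709, 0.705, -0.002]
wrist_force: [-0.8, 0.9, -3.2]
opening: 0.47
```

```bash
python3 go.py 451.5 215 15 0
```

```text
t 34.0 p [448.88 212.81 139.66] theta -0.36 open 0.47 F [-0.77  0.88 -3.15] j [ 0.33 -0.16  2.06 -0.    1.25  0.34]
slide [ 0.25  0.31 12.46] rot [-0.24  0.11 -0.36]
```

Request:
drive_tool(slide=[[0.2,0.1,4],[0.2,0.1,7],[0.2,0.1,9.5],[0.2,0.1,11],[0.2,0.1,11.8],[0.2,0.1,12.2],[0.2,0.1,12.2],[0.2,0.1,12.2]], delta_rot=[[0,0,0],[0,0,0],[0,0,0],[0,0,0],[0,0,0],[0,0,0],[0,0,0],[0,0,0]], gripper=[0.3,0.3,0.3,0.3,0.3,0.3,0.3,0.3])

```text
clock: 34.8
tcp_pos: [452.5, 215.9, 21.4]
tool_rot: [0.0, 0.707, 0.707, 0.001]
wrist_force: [-0.0, 0.2, -1.8]
opening: 0.471
```

```bash
python3 go.py 451.5 215 13.9 0
python3 - <<'E'
from h import *
im=viewer.snapshot("side"); crop(im,170,100,290,190,6,"s21")
E
```

```text
t 34.8 p [452.52 215.95  21.36] theta -0.02 open 0.471 F [-0.01  0.15 -1.78] j [ 0.34  0.    2.13 -0.    1.01  0.34]
slide [-0.1  -0.1   0.75] rot [ 0.12 -0.04 -0.02]
```

View pics/s21.png

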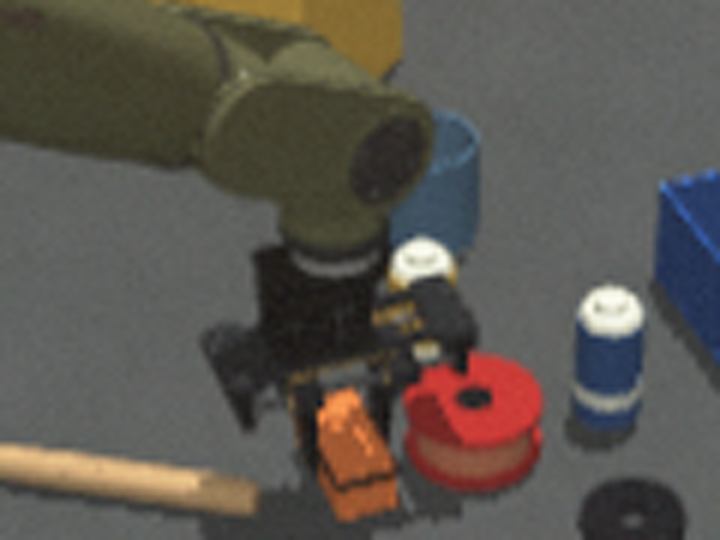

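Request:
drive_tool(slide=[[0,0,0.3],[0,0,0.5],[0,0,0.65],[0,0,0.75],[0,0,0.75],[0,0,0.75],[0,0,0.75],[0,0,0.75]], delta_rot=[[0,0,0],[0,0,0],[0,0,0],[0,0,0],[0,0,0],[0,0,0],[0,0,0],[0,0,0]], gripper=[0.3,0.3,0.3,0.3,0.3,0.5,0.6,0.6])

```text
clock: 35.65
tcp_pos: [451.8, 215.7, 12.8]
tool_rot: [0.0, 0.707, 0.707, 0.0]
wrist_force: [-0.5, 0.3, 0.2]
opening: 0.582
```

Request:
drive_tool(slide=[[0,0,-3],[0,0,-8],[0,0,-13],[0,0,-18],[0,0,-20],[0,0,-20]], delta_rot=[[0,0,0],[0,0,0],[0,0,0],[0,0,0],[0,0,0],[0,0,0]], gripper=[0.6,0.6,0.6,0.6,0.6,0.6])

```text
clock: 36.25
tcp_pos: [454.0, 216.5, 217.8]
tool_rot: [0.002, 0.707, 0.707, 0.004]
wrist_force: [-0.4, 0.2, -0.6]
opening: 0.6
```

```bash
python3 go.py 200 500 260 0
```

```text
t 36.25 p [454.01 216.47 217.76] theta -0.03 open 0.6 F [-0.41  0.24 -0.59] j [ 0.34 -0.22  1.97  0.    1.38  0.34]
slide [ 28.36 -25.38  -4.36] rot [ 0.5  -0.18 -0.02]
```

Request:
drive_tool(slide=[[40,-30,0],[40,-30,0],[40,-30,0],[40,-30,0],[40,-30,0],[40,-30,0],[40,-30,0],[40,-30,0],[40,-30,0],[40,-30,0]], delta_rot=[[0,0,0],[0,0,0],[0,0,0],[0,0,0],[0,0,0],[0,0,0],[0,0,0],[0,0,0],[0,0,0],[0,0,0]], gripper=[0.6,0.6,0.6,0.6,0.6,0.6,0.6,0.6,0.6,0.6])

```text
clock: 37.25
tcp_pos: [149.8, 616.2, 209.9]
tool_rot: [0.001, 0.707, 0.707, -0.001]
wrist_force: [1.6, 0.8, 0.1]
opening: 0.602
```

```bash
python3 go.py
python3 - <<'E'
from h import *
im=viewer.snapshot("side"); cv2.imwrite("pics/s22f.png",im); crop(im,190,80,350,270,3.1,"s22")
im=viewer.snapshot("top"); cv2.imwrite("pics/t22f.png",im); crop(im,130,110,350,240,3.6,"t22"); crop(im,155,140,220,225,7,"t22b")
E
```

```text
t 37.25 p [149.78 616.25 209.9 ] theta -0.0 open 0.602 F [1.63 0.76 0.05] j [ 1.25  0.09  1.69 -0.    1.36  1.25]
```

View pics/s22.png

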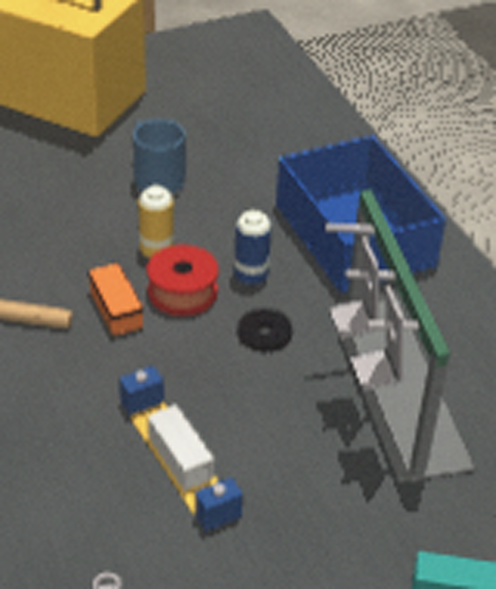

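View pics/t22.png

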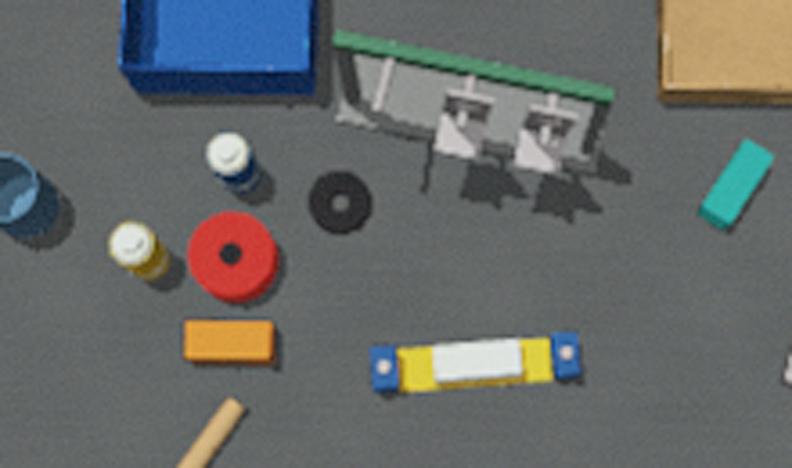

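View pics/t22b.png

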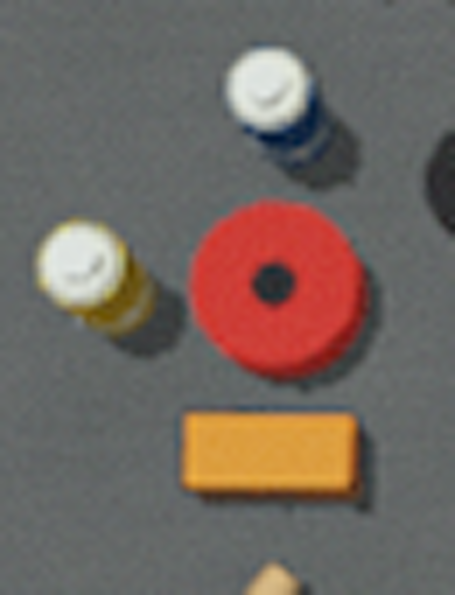

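```bash
cat > chk.py <<'E'
from h import *
np.set_printoptions(precision=1,suppress=True)
sp=plane("top",c2([[272,284]],155,140,7),45)[0]
for nm,px,z in (("blue",[269,90],97),("yel",[82,263],97)):
    print(nm,"rel spool",(plane("top",c2([px],155,140,7),z)[0]-sp)[:2])
p=plane("top",c2([[184,412],[184,492],[356,412],[356,492]],155,140,7),40)[:,:2]; L=(p[0]+p[1]-p[2]-p[3])/2
print("tin rel",p.mean(0)-sp[:2],"ang",np.degrees(np.arctan2(L[1],L[0])),np.hypot(*L))
y=np.array([-np.sin(np.radians(5.28)),np.cos(np.radians(5.28))]);x=np.array([y[1],-y[0]])
p=plane("top",c2([[433,345],[437,382],[520,339],[522,375]],130,110,3.6),40)[:,:2];L=(p[0]+p[1]-p[2]-p[3])/2
d=p.mean(0)-[431.5,-69.9];print("tube jig",d@x,d@y,np.degrees(np.arctan2(L[1],L[0])))
a=cv2.imread("pics/top0.png").astype(int);b=cv2.imread("pics/t22f.png").astype(int)
D=(np.abs(a-b).max(2)>60).astype(np.uint8); n,l,s,c=cv2.connectedComponentsWithStats(D)
print([(s[i].tolist(),c[i].round().tolist()) for i in range(1,n) if s[i,4]>12])
E
python3 chk.py
```

```text
blue rel spool [105.1  -1.9]
yel rel spool [  0.1 101.5]
tin rel [-100.5   -2.2] ang 90.77364353188608 101.69949435714155
tube jig -0.4334524985409673 -3.4758611722207284 95.0861556486992
[([253, 137, 4, 5, 14], [255.0, 139.0]), ([260, 139, 6, 5, 16], [263.0, 141.0]), ([276, 141, 4, 5, 16], [278.0, 143.0]), ([284, 143, 5, 5, 13], [286.0, 145.0]), ([188, 147, 11, 12, 96], [193.0, 152.0]), ([251, 146, 12, 8, 65], [256.0, 150.0]), ([273, 150, 12, 8, 65], [278.0, 154.0]), ([192, 154, 9, 7, 25], [197.0, 158.0]), ([160, 172, 15, 14, 143], [167.0, 178.0]), ([277, 172, 12, 14, 114], [282.0, 178.0]), ([334, 176, 9, 2, 14], [338.0, 176.0]), ([327, 184, 13, 10, 78], [332.0, 189.0]), ([351, 184, 15, 14, 147], [358.0, 191.0]), ([304, 187, 12, 10, 89], [309.0, 192.0]), ([149, 196, 16, 26, 308], [157.0, 209.0]), ([181, 199, 26, 12, 296], [193.0, 204.0]), ([317, 198, 13, 25, 248], [323.0, 210.0]), ([250, 204, 26, 14, 300], [262.0, 210.0]), ([58, 256, 15, 19, 88], [64.0, 267.0]), ([41, 266, 11, 8, 30], [48.0, 270.0]), ([0, 273, 7, 16, 31], [3.0, 280.0]), ([66, 276, 14, 15, 93], [73.0, 281.0]), ([38, 284, 6, 10, 21], [40.0, 288.0]), ([25, 294, 14, 10, 55], [32.0, 299.0]), ([0, 300, 35, 16, 87], [22.0, 308.0]), ([0, 308, 9, 5, 13], [4.0, 310.0])]
```

Request:
drive_tool(slide=[[0,0,0],[0,0,0],[0,0,0],[0,0,0],[0,0,0],[0,0,0],[0,0,0],[0,0,0],[0,0,0],[0,0,0]], delta_rot=[[0,0,0],[0,0,0],[0,0,0],[0,0,0],[0,0,0],[0,0,0],[0,0,0],[0,0,0],[0,0,0],[0,0,0]], gripper=[0.6,0.6,0.6,0.6,0.6,0.6,0.6,0.6,0.6,0.6])

```text
clock: 38.35
tcp_pos: [151.6, 615.7, 212.6]
tool_rot: [0.0, 0.707, 0.707, -0.0]
wrist_force: [0.3, -0.1, 0.2]
opening: 0.601
```

Request:
drive_tool(slide=[[0,0,0],[0,0,0],[0,0,0],[0,0,0],[0,0,0],[0,0,0],[0,0,0],[0,0,0],[0,0,0],[0,0,0]], delta_rot=[[0,0,0],[0,0,0],[0,0,0],[0,0,0],[0,0,0],[0,0,0],[0,0,0],[0,0,0],[0,0,0],[0,0,0]], gripper=[0.6,0.6,0.6,0.6,0.6,0.6,0.6,0.6,0.6,0.6])

```text
clock: 39.35
tcp_pos: [151.7, 615.7, 212.6]
tool_rot: [0.0, 0.707, 0.707, -0.0]
wrist_force: [-0.3, -0.6, -0.0]
opening: 0.597
```

Request:
drive_tool(slide=[[0,0,0],[0,0,0],[0,0,0],[0,0,0],[0,0,0],[0,0,0],[0,0,0],[0,0,0],[0,0,0],[0,0,0]], delta_rot=[[0,0,0],[0,0,0],[0,0,0],[0,0,0],[0,0,0],[0,0,0],[0,0,0],[0,0,0],[0,0,0],[0,0,0]], gripper=[0.6,0.6,0.6,0.6,0.6,0.6,0.6,0.6,0.6,0.6])

```text
clock: 40.35
tcp_pos: [151.7, 615.7, 212.7]
tool_rot: [-0.0, 0.707, 0.707, -0.0]
wrist_force: [-0.7, 0.3, 0.2]
opening: 0.603
```

Run:
```python
from h import *
im=viewer.snapshot("top"); cv2.imwrite("pics/t23f.png",im); ims=viewer.snapshot("side"); cv2.imwrite("pics/s23f.png",ims)
for n,a,b in(("t",cv2.imread("pics/t22f.png"),im),("s",cv2.imread("pics/s22f.png"),ims)):
    D=(np.abs(a.astype(int)-b).max(2)>50).astype(np.uint8); k,l,s,c=cv2.connectedComponentsWithStats(D)
    print(n,[(s[i].tolist()) for i in range(1,k) if s[i,4]>6])
crop(ims,295,140,335,210,9,"s23")
```

```text
t [[65, 254, 6, 4, 13], [25, 263, 20, 8, 35], [48, 263, 10, 10, 23], [61, 263, 13, 14, 38], [25, 270, 32, 13, 43], [52, 274, 5, 2, 8], [61, 274, 3, 5, 7], [32, 279, 6, 4, 10], [65, 279, 9, 7, 15], [71, 287, 16, 7, 19], [88, 294, 13, 4, 14], [0, 297, 47, 24, 141], [30, 299, 8, 2, 15], [29, 302, 7, 3, 10], [0, 305, 15, 8, 35], [126, 307, 6, 4, 7], [133, 311, 6, 3, 7]]
s [[104, 33, 7, 2, 7]]
```

View pics/s23.png

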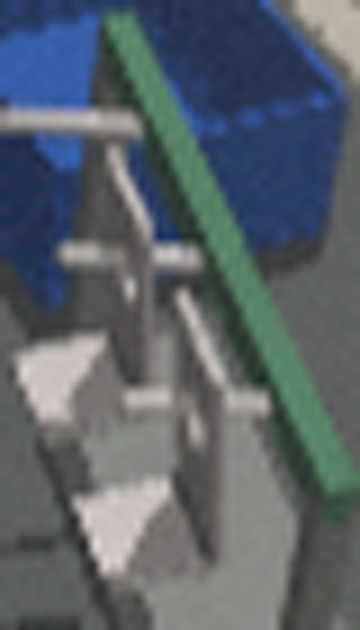

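All checks are within limits and nothing moved over about 3 s, so I'm handing in.

```bash
python3 -c "
from workcell import finish_job
print(finish_job())"
```

```text
the job is handed in; nothing more can be done
None
```

The changeover is done and handed in at about 40 s of the 210 s allowed. `finish_job` gave no verdict, so the figures below are my own last camera readings, good to a few millimetres.

| Item | Last reading | Limit |
|---|---|---|
| Brackets (two present) | One each on the middle and right-hand pegs, let go and still | One to a peg, at rest |
| Tube in the jig | About 0.4 mm off in jig x and 3.5 mm in jig y, angle within 0.2° | 12 mm each way, 0.12 rad (about 7°) |
| Blue can, behind the spool | 105 mm away, 2 mm off line | 105 mm, within 18 mm |
| Yellow can, left of the spool | 101.5 mm away, under 1 mm off line | 105 mm, within 18 mm |
| Tin, in front of the spool | 100.5 mm away, 2 mm off line, 0.8° from square | 102.5 mm, within 18 mm, 0.2 rad (about 11°) |

- **Green can:** there was none on the bench.
- **Bystanders:** comparing the first and last top pictures showed no change where the bystanders stand. I never saw the tube or tin get knocked.
- **Disagreement between cameras:** the side camera put the can tops about 4 mm further right than the top camera did. That is well inside the tolerance.
- **Not measured:** I checked the brackets' hold on the pegs only by eye in the side view, where the pegs clearly pass through the holes.

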